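# Dress two wooden display blocks with the stamping goods

## Task

Dress the two routed wooden display blocks for the table. On the wide one, lay the ink pad flat in the rectangular pocket and stand the roller stamp upright in the square hole to the right of it; on the narrow one, lay one tape roll flat in the round pocket with the other tape roll squarely on top of it, and stand the loose white carton upright in the slot behind them. Leave the other goods where they are.

Things in the scene. Friction and masses are not known exactly. Their poses are not given: they have to be found in the camera images.
- wide_block: fixed light wood block, 100 (x) x 160 (y) x 22 mm high, grey felt in its pockets; stands left or right on the table. Origin: centre of underside; x away from the robot (within 0.2 rad), y left, z up. Rectangular pocket for the ink pad: 82 (x) x 90 (y) mm, centre (0, 26) mm, floor 16 mm up (6 deep). Square hole for the stamp: 32 x 32 mm, centre (0, -52) mm, floor 6 mm up (16 deep). 2 mm chamfers.
- narrow_block: fixed light wood block, 120 (x) x 100 (y) x 22 mm high, grey felt in its pockets; on the other side of the table. Origin: centre of underside; x away from the robot (within 0.2 rad), y left, z up. Round pocket for the tape: 66 mm diameter, centre (-18, 0) mm, floor 16 mm up (6 deep). Carton slot, behind: 30 (x) x 74 (y) mm, centre (38, 0) mm, floor 6 mm up (16 deep). 2 mm chamfers.
- ink_pad: the ink pad, closed: a flat black box, 69 mm (x) by 76 mm (y) and 20 mm high, 60 g (the part to grip is 65 mm across x). Origin at the centre of its underside, z up. It lies flat on the table; grasp it from above across x, its short side. Either way round will do in the pocket, with its x along the block's x.
- tape_a: one of two alike rolls of paper tape, lying flat: a disc of 51 mm diameter and 18 mm height, white top, patterned sides, solid middle; about 22 g. Origin at the centre of its underside, z up. Grasp across the roll from above. Either roll may be the lower one.
- tape_b: one of two alike rolls of paper tape, lying flat: a disc of 51 mm diameter and 18 mm height, white top, patterned sides, solid middle; about 22 g. Origin at the centre of its underside, z up. Grasp across the roll from above. Either roll may be the lower one.
- stamp: the roller stamp: a slim black pocket stamp, 23 mm by 23 mm and 68 mm high, standing upright with its cap on top (the cap stays on); about 32 g. Origin at the centre of its underside, z up along its length. Its sides are roughly flat, square to its x and y; any quarter turn will do in the hole.
- carton: the loose slim white carton standing upright alone on the table (those leaning in the wooden bin at the back right are not meant): 20 mm thick (x), 60 mm wide (y), 105 mm high, 45 g. Origin: centre of its underside, z up. Grasp it from above across x, its thickness; in the slot its x lies along the block's x, either way round.
- yellow_box: a small yellow carton, 72 by 92 mm and 24 mm high, lying flat near the right edge of the table; to be left where it is. Origin at the centre of its underside.
- flat_pack: a flat white pack, 85 by 110 mm and 12 mm high, lying behind the clear sticker racks; to be left where it is. Origin at the centre of its underside.
Not all that is in view belongs to the job. There is more than one size of the stamp; the job needs the largest.

How it is judged:
By the outcome, as a careful person would: the job done as asked, in the order asked, and still so for the second after the job is handed in, with the robot touching nothing.
It also fails if it takes over 138 s, if anything falls off the work surface, if the arm or the gripper's body presses on something with over 40 N, if the wrist force passes 120 N, or if a joint passes its speed limit or range.

## Robot

A 6-joint arm with a two-finger parallel gripper is mounted at the origin on a cart in front of the work surface, level with it; the furniture and walls round the work are solid. World frame = base frame: x ahead of the robot, y to its left, z up, the work surface at z = 0. Lengths are in m, angles in rad, forces in N, time in s.
With the tool pointing down it reaches from about 0.35 to 0.875 m from the base axis. Payload 4.2 kg.
Tool frame: the origin (TCP) lies midway between the tips of the shut fingers; the grasp point (between the pads) lies 19 mm behind it (arm.grasp_offset is the distance from the TCP to the grasp point, in m); z points along the fingers, y is the line along which they close (so a half turn about z gives the same grasp; the last joint's range is limited). The gripper opens to 85 mm and grips with 20 to 120 N. Pads are 22 mm wide; open, the fingers measure 114 mm over their backs; the gripper's body (76 mm by 85 mm) begins 54 mm behind the grasp point. The pads swing forward as they close: fully open they stand 13 mm farther back than shut.
Start: joints at [1.389, 0.385, 0.008, 0, -1.194, -0.259], TCP at [0.267, 0.565, 0.231] pointing down, gripper open.
Joint ranges: [-3.14, 3.14], [-1.21, 2.06], [-1.07, 1.41], [-3.16, 2.05], [-2.99, -0.16], [-3.1, 3.1]. Speed limits (rad/s): [2.79, 2.79, 3.14, 3.14, 3.14, 3.14].

## Interface

Orientations are given as a unit quaternion [w, x, y, z].
In Python, from station import arm gives the robot as it stands.
- The arm moves only by the tool send_rows, never from a script. Its argument "increments" is a list of rows, each a list of 2 entries, a list of its own where there are three numbers: the shift along the tool's x, y, z in units of 25 mm (1.0 is 25 mm), then the turn, a rotation vector about the tool's x, y, z in degrees. A call has 1 to 5 rows; each row shifts and turns the commanded pose from where the row before left it, along the tool's axes as they then stand; what a row does not reach is not made up. A row lasts 1/10 s, in which the tool goes at most 50 mm and 8.59 degrees, less where a joint would pass 70% of its speed; a pose out of reach is approached as far as the arm can. A call is refused whole if a number of a shift passes 1 or a number of a turn 8.59, either way. A call with a gripper value outside its range is refused whole. "hand" is the opening, from 0 (shut) to 1 (fully open), set as the call begins (left out, the last holds). The fingers move at their own pace and stop on an object; the grip force is fixed at half the most. Time passes only in rows, so rows that do not move let the fingers close. It gives the time, the measured TCP pose, the force, the opening and the grip force at its end, in the units of the state.
- arm.get_obs(): the state, without advancing time (a new reading comes with each control period).
- arm.get_image(name): name is "scene" or "top" or "wrist"; returns a dict with "pixels" (400x640x3 uint8, blue, green, red), "K" (3x3 intrinsics, pixels), "rvec" (rotation vector, rad) and "tvec" (3), from world to camera coordinates, as OpenCV has them. Camera axes: x right, y down, z forward; pixel columns grow to the right and rows downward; lengths in m; the calibration is good to about 2 mm. A picture is of the moment at which its call begins. There is no depth.
- arm.job_done(): hands the job in; it is judged then, once.
The state is a dict: "t": time; "qpos": joint angles; "qd": joint speeds; "effort": joint torques, N m; "ee_pos": TCP position; "tcp_rot": TCP orientation; "contact_force": force on the tool from outside, world axes, zero at the start; "torque": the same for the moment, N m; "finger_gap": finger opening in m; "grip_force": force on a finger pad.
Only numpy, scipy, OpenCV 4.12 (cv2) and the standard library are available. Lean on these libraries where they do the work, as an engineer would, in place of code of your own. Each camera call takes 0.05 s, during which the arm holds its last target. There are 200 camera calls.

## Working session

There is one attempt and no reset: what is moved stays moved. The work goes in short steps, Python scripts to look and compute and a tool call to move; the robot and the scene stay as the last step left them, time stands still between calls to the robot, and variables do not carry over. Pictures are saved under pics/ and viewed, at most 14 in all, crops included, and the job is handed in when it is done.

Besides the shell and the picture viewer there is one more tool, called after "Call:" as name([rows], argument=value, ...), one row to a line, values as JSON. send_rows: Moves the arm, as the interface text tells. Its arguments: {"type":"object","properties":{"increments":{"type":"array","items":{"type":"array"}},"hand":{"type":"number"}},"required":["increments"]}

```bash
mkdir -p pics; ls
python3 - <<'E'
from station import arm
import cv2,numpy as np,pickle
o=arm.get_obs();print(o)
d={}
for n in("scene","top","wrist"):
    im=arm.get_image(n);d[n]=im;cv2.imwrite(f"pics/{n}0.png",im["pixels"])
pickle.dump(d,open("d0.pkl","wb"))
for n in d: print(n,d[n]["K"],d[n]["rvec"],d[n]["tvec"])
E
```

```text
pics
{'t': 0.0, 'qpos': array([ 1.38859749e+00,  3.85575242e-01,  6.64530126e-03, -5.31207957e-04,
       -1.19399542e+00, -2.58593385e-01]), 'qd': array([-0.00085279,  0.00081242,  0.00184713,  0.00075905, -0.00170826,
        0.00049622]), 'effort': array([ 2.75539869e-04, -3.92291665e+01,  1.88399470e+01,  4.18615267e+00,
       -4.68946571e-03, -6.28315917e-06]), 'ee_pos': array([0.26639025, 0.56474721, 0.23021314]), 'tcp_rot': array([ 1.07316819e-03,  9.75788920e-01, -2.18711660e-01, -2.06034908e-04]), 'contact_force': array([ 0.13789621, -0.19379388,  0.74719735]), 'torque': array([-0.01230287, -0.02050354, -0.00676589]), 'grip_force': 0.0, 'finger_gap': 0.08554593176315092}
scene [[395.45439151   0.         316.29229824]
 [  0.         395.45439151 201.4493639 ]
 [  0.           0.           1.        ]] [ 1.06132513 -2.2143454   1.15842165] [0.2826932  0.27694911 0.83911661]
top [[420.8239837    0.         319.07286242]
 [  0.         420.8239837  200.95695974]
 [  0.           0.           1.        ]] [ 2.14964973 -2.11241969  0.1718162 ] [-0.03730069  0.50731484  1.17625659]
wrist [[339.43763446   0.         322.88975569]
 [  0.         339.43763446 202.95149041]
 [  0.           0.           1.        ]] [-1.57749765  2.48977135  0.39085524] [ 0.62458673 -0.03981165  0.38059526]
```

View pics/scene0.png

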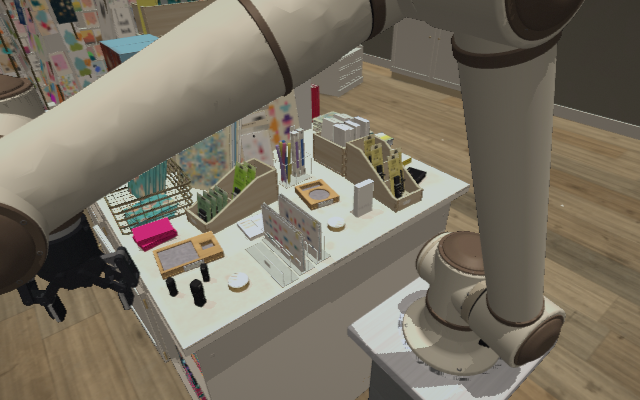

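View pics/top0.png

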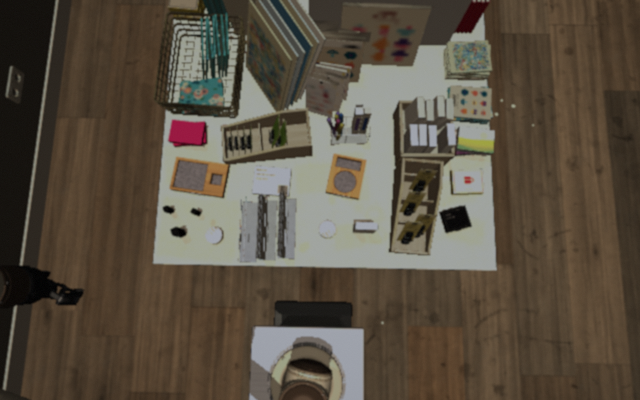

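The scene view shows three dark stamps at left (171,286), (204,271), (197,291). The tape rolls are at (238,282) and (336,223), the carton at (363,196), and the wide and narrow blocks at (187,254) and (317,194). In the top view the wide block is at (200,177), the narrow block at (346,177), the stamps at (168,209), (196,211) and (179,232), the tapes at (214,235) and (327,228), the carton at (365,226) and a black ink pad at (455,218).

Things that could be taken for the wrong one (top px):
- **Stamp:** (168,209), (196,211) or (179,232). The last looks largest.
- **Carton:** the loose one at (365,226), not the bin ones at (430,135).
- **Pad:** black at (455,218), not the yellow box or the pack at (467,181).
- **Tape:** only (214,235) and (327,228).

```bash
cat > h.py <<'E'
import numpy as np,cv2,pickle
from scipy.spatial.transform import Rotation as R
def ray(im,uv,z):
    uv=np.array(uv,float).reshape(-1,2)
    M=cv2.Rodrigues(np.array(im["rvec"],float))[0]; t=np.array(im["tvec"],float).ravel()
    d=np.c_[uv,np.ones(len(uv))]@np.linalg.inv(im["K"]).T@M
    c=-M.T@t
    return c+d*((z-c[2])/d[:,2])[:,None]
def proj(im,p):
    return cv2.projectPoints(np.array(p,float).reshape(-1,1,3),np.array(im["rvec"],float),np.array(im["tvec"],float),im["K"],None)[0].reshape(-1,2)
def rect(im,mask,z,near,amin=20):
    """min-area rectangle, metric, at height z of the mask blob nearest to pixel near"""
    cs=[c for c in cv2.findContours(mask.astype(np.uint8),cv2.RETR_EXTERNAL,cv2.CHAIN_APPROX_NONE)[0] if cv2.contourArea(c)>amin]
    c=min(cs,key=lambda c:np.hypot(*(c.reshape(-1,2).mean(0)-near)))
    p=ray(im,c.reshape(-1,2),z)[:,:2]
    r=cv2.minAreaRect((p*1000).astype(np.float32))
    return np.round(r[0],1),np.round(r[1],1),round(r[2],1),c
def obs():
    from station import arm
    o=arm.get_obs();q=o["tcp_rot"];return o,R.from_quat([q[1],q[2],q[3],q[0]])
def go(x,y,z,yaw=None):
    """print shift (25 mm units, tool axes) and turn (deg about tool z) to target; yaw = world angle of closing line (deg)"""
    o,r=obs(); d=r.inv().apply(np.array([x,y,z])-o["ee_pos"])/.025
    ty=r.apply([0,1,0]); cur=np.degrees(np.arctan2(ty[1],ty[0]))
    s="t %.1f pos %s closing %.1f tilt %s shift %s"%(o["t"],np.round(o["ee_pos"],4),cur,np.round(r.apply([0,0,1]),3),np.round(d,2))
    if yaw is not None:
        a=-((yaw-cur+90)%180-90); s+=" turn z %.1f"%a
    print(s,"q",np.round(o["qpos"],2))
E
python3 - <<'E'
from h import *
d=pickle.load(open("d0.pkl","rb"));im=d["top"];P=im["pixels"]
hsv=cv2.cvtColor(P,cv2.COLOR_BGR2HSV)
wood=(hsv[...,0]>8)&(hsv[...,0]<22)&(hsv[...,1]>110)&(hsv[...,2]>110)
wood=cv2.morphologyEx(wood.astype(np.uint8),cv2.MORPH_CLOSE,np.ones((3,3)))
for n in((200,177),(346,177)): print("block",rect(im,wood,.022,n,200)[:3])
dark=hsv[...,2]<75
for n,z in(((455,218),.02),((168,209),.06),((196,211),.06),((179,232),.068)): print("dark",rect(im,dark,z,n,5)[:3])
white=(hsv[...,1]<25)&(hsv[...,2]>150)
for n,z in(((214,235),.018),((327,228),.018),((365,226),.105)):print(ray(im,n,z)[0])
b=P[140:265,155:500];cv2.imwrite("pics/topc.png",cv2.resize(b,None,fx=2.3,fy=2.3,interpolation=cv2.INTER_CUBIC))
s=d["scene"]["pixels"][225:315,140:260];cv2.imwrite("pics/stamps.png",cv2.resize(s,None,fx=5,fy=5,interpolation=cv2.INTER_CUBIC))
go(.6,-.4,.3,0)
M=cv2.Rodrigues(d["wrist"]["rvec"])[0];c=-M.T@d["wrist"]["tvec"].ravel()
o,r=obs();print("cam in tool",r.inv().apply(c-o["ee_pos"]),(r.inv().as_matrix()@M.T).round(2))
E
```

```text
block (array([578.8, 331.8]), array([158. ,  99.7]), 82.6)
block (array([ 588.8, -106. ]), array([ 96.7, 118.3]), 79.2)
dark (array([ 465.7, -426.1]), array([66.2, 77.7]), 16.2)
dark (array([473.8, 401.1]), array([30.3, 17. ]), 72.7)
dark (array([467.9, 322.2]), array([26.4, 13.4]), 72.7)
dark (array([409.5, 365.5]), array([41.9, 23.8]), 81.6)
[0.40603605 0.27660666 0.018     ]
[ 0.43226135 -0.05283846  0.018     ]
[ 0.43047266 -0.15491341  0.105     ]
t 0.1 pos [0.2664 0.5649 0.2304] closing -115.3 tilt [-0.001 -0.002 -1.   ] shift [28.54 29.22 -2.73] turn z 64.7 q [ 1.39  0.39  0.01 -0.   -1.19 -0.26]
cam in tool [ 0.07933846 -0.00043404 -0.1428169 ] [[-0.   -0.95 -0.31]
 [ 1.   -0.    0.  ]
 [-0.   -0.31  0.95]]
```

View pics/topc.png

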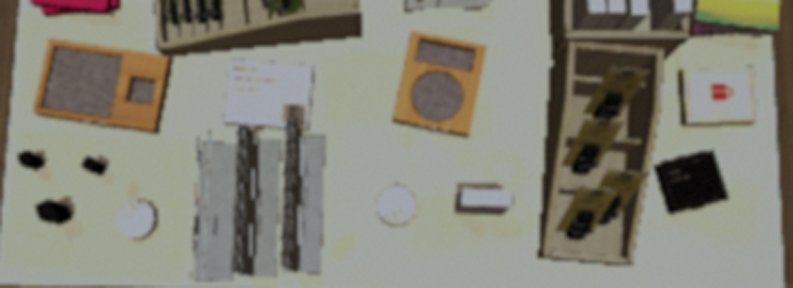

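View pics/stamps.png

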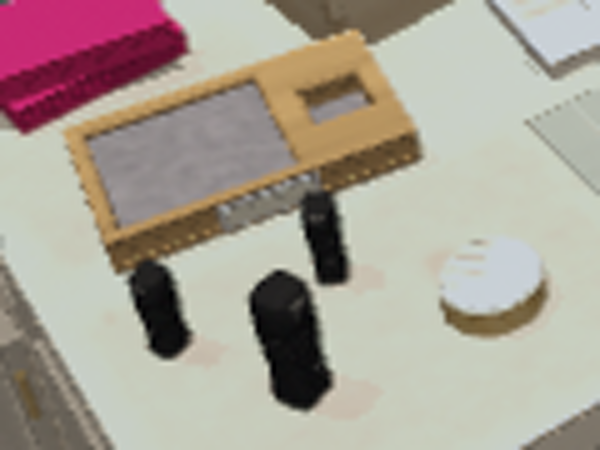

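The crops confirm the choice: the stamp at top px (179,232), scene (197,291), is clearly the biggest of the three. The ink pad is the black square at topc (692,182). I'll turn and lift now, then cross over to the ink pad.

Call:
send_rows([
  [[0,0,-1],[0,0,8]],
  [[0,0,-1],[0,0,8]],
  [[0,0,-1],[0,0,8]],
  [[0,0,-1],[0,0,8]],
  [[0,0,-1],[0,0,8]],
], hand=1)

```text
t: 0.65
ee_pos: [0.2665, 0.565, 0.3569]
tcp_rot: [0.0, 0.841, -0.542, 0.0]
contact_force: [1.0, 0.9, 0.5]
finger_gap: 0.0854
grip_force: 0.0
```

Call:
send_rows([
  [[0,0,0],[0,0,8.5]],
  [[1,-0.3,0],[0,0,0]],
  [[1,-0.3,0],[0,0,0]],
  [[1,-0.3,0],[0,0,0]],
  [[1,-0.3,0],[0,0,0]],
])

```text
t: 1.15
ee_pos: [0.3237, 0.4766, 0.3559]
tcp_rot: [0.0, 0.8, -0.6, 0.0]
contact_force: [0.0, 0.5, -0.7]
finger_gap: 0.0852
grip_force: 0.0
```

Call:
send_rows([
  [[1,-0.3,0],[0,0,0]],
  [[1,-0.3,0],[0,0,0]],
  [[1,-0.3,0],[0,0,0]],
  [[1,-0.3,0],[0,0,0]],
  [[1,-0.3,0],[0,0,0]],
])

```text
t: 1.65
ee_pos: [0.3947, 0.367, 0.356]
tcp_rot: [0.0, 0.8, -0.6, -0.0]
contact_force: [0.1, 0.2, -0.5]
finger_gap: 0.0856
grip_force: 0.0
```

Call:
send_rows([
  [[1,-0.3,0],[0,0,0]],
  [[1,-0.3,0],[0,0,0]],
  [[1,-0.3,0],[0,0,0]],
  [[1,-0.3,0],[0,0,0]],
  [[1,-0.3,0],[0,0,0]],
])

```text
t: 2.15
ee_pos: [0.4656, 0.2576, 0.356]
tcp_rot: [0.0, 0.8, -0.6, -0.0]
contact_force: [-0.3, 0.0, -0.2]
finger_gap: 0.0855
grip_force: 0.0
```

Call:
send_rows([
  [[1,-0.3,0],[0,0,0]],
  [[1,-0.3,0],[0,0,0]],
  [[1,-0.3,0],[0,0,0]],
  [[1,-0.3,0],[0,0,0]],
  [[1,-0.3,0],[0,0,0]],
])

```text
t: 2.65
ee_pos: [0.5366, 0.1481, 0.356]
tcp_rot: [0.0, 0.8, -0.6, -0.0]
contact_force: [0.2, -0.6, -0.6]
finger_gap: 0.0856
grip_force: 0.0
```

```bash
python3 -c "
from h import *
go(.466,-.426,.30,16.2)
from station import arm
im=arm.get_image('wrist');pickle.dump(im,open('w1.pkl','wb'));cv2.imwrite('pics/w1.png',im['pixels'])"
```

```text
t 2.6 pos [0.5366 0.1481 0.356 ] closing -163.8 tilt [-0.001 -0.    -1.   ] shift [21.26  9.13  2.24] turn z 0.0 q [ 0.56  0.21  0.06 -0.   -1.43 -0.28]
```

View pics/w1.png

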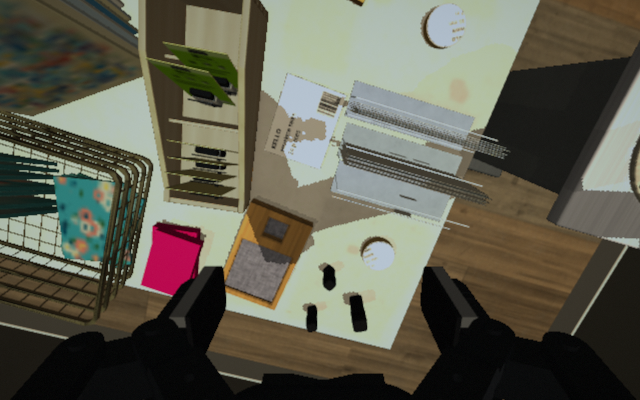

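The wrist view shows the wide block at (268,255), the large stamp at (357,312), the small ones at (328,277) and (312,317), and the tape at (378,253). Next I'll go on to the pad.

Call:
send_rows([
  [[1,0.4,0],[0,0,0]],
  [[1,0.4,0],[0,0,0]],
  [[1,0.4,0],[0,0,0]],
  [[1,0.4,0],[0,0,0]],
  [[1,0.4,0],[0,0,0]],
])

```text
t: 3.2
ee_pos: [0.5228, 0.0141, 0.356]
tcp_rot: [0.0, 0.8, -0.6, -0.0]
contact_force: [0.4, -0.8, -0.4]
finger_gap: 0.0854
grip_force: 0.0
```

Call:
send_rows([
  [[1,0.4,0],[0,0,0]],
  [[1,0.4,0],[0,0,0]],
  [[1,0.4,0],[0,0,0]],
  [[1,0.4,0],[0,0,0]],
  [[1,0.4,0],[0,0,0]],
])

```text
t: 3.7
ee_pos: [0.5098, -0.1198, 0.356]
tcp_rot: [0.0, 0.8, -0.6, -0.0]
contact_force: [0.2, 0.1, -0.5]
finger_gap: 0.0855
grip_force: 0.0
```

```bash
python3 -c "
from h import *
from station import arm
im=arm.get_image('wrist');pickle.dump(im,open('w2.pkl','wb'));cv2.imwrite('pics/w2.png',im['pixels'])"
```

Call:
send_rows([
  [[1,0.5,0],[0,0,0]],
  [[1,0.5,0],[0,0,0]],
  [[1,0.5,0],[0,0,0]],
  [[1,0.5,0],[0,0,0]],
  [[1,0.5,0],[0,0,0]],
])

```text
t: 4.25
ee_pos: [0.4848, -0.2572, 0.356]
tcp_rot: [0.0, 0.8, -0.6, -0.0]
contact_force: [0.2, 0.0, 0.6]
finger_gap: 0.0853
grip_force: 0.0
```

Call:
send_rows([
  [[1,0.5,0],[0,0,0]],
  [[1,0.5,0],[0,0,0]],
  [[1,0.5,0],[0,0,0]],
  [[1,0.5,0],[0,0,0]],
  [[0,0,0],[0,0,0]],
])

```text
t: 4.75
ee_pos: [0.4645, -0.3685, 0.3551]
tcp_rot: [0.0, 0.799, -0.602, -0.001]
contact_force: [0.3, 0.4, 0.2]
finger_gap: 0.0854
grip_force: 0.0
```

Run:
```python
from h import *
from station import arm
im=arm.get_image('wrist');pickle.dump(im,open('w3.pkl','wb'));cv2.imwrite('pics/w3.png',im['pixels'])
hsv=cv2.cvtColor(im["pixels"],cv2.COLOR_BGR2HSV)
n=proj(im,[.466,-.426,.02])[0];print(n)
m=hsv[...,2]<55
a=rect(im,m,.02,n,300);print(a[:3],rect(im,m,.01,n,300)[:3],cv2.boundingRect(a[3]))
go(.466,-.426,.2,16.2)
```

```text
[333.66320457 110.72822628]
(array([ 468.7, -427.7]), array([65.5, 73.6]), 15.3) (array([ 468.3, -427.4]), array([66.9, 75.1]), 15.3) (308, 80, 49, 57)
t 4.8 pos [ 0.4647 -0.3673  0.3553] closing -163.9 tilt [-0.001  0.001 -1.   ] shift [2.28 0.6  6.21] turn z -0.1 q [-0.4   0.27  0.15 -0.   -1.45  0.68]
```

View pics/w3.png

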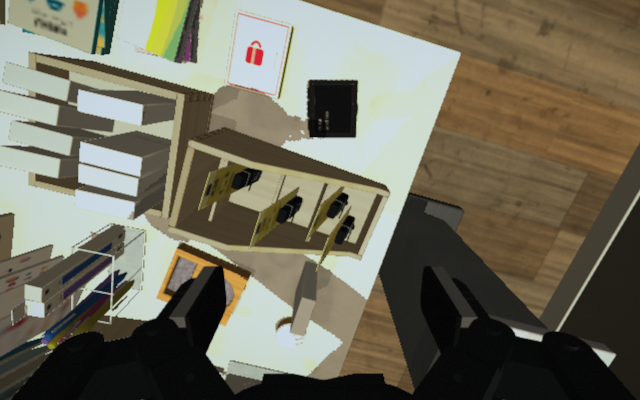

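The wrist view shows the pad at (333,108) with the bottle bin beside it at (290,210). Now I'll centre over it and take a closer measurement.

Call:
send_rows([
  [[0.8,0.1,1],[0,0,0]],
  [[0.8,0.1,1],[0,0,0]],
  [[0.8,0.2,1],[0,0,0]],
  [[0,0,1],[0,0,0]],
  [[0,0,1],[0,0,0]],
])

```text
t: 5.3
ee_pos: [0.4726, -0.4261, 0.2299]
tcp_rot: [-0.0, 0.8, -0.6, -0.0]
contact_force: [0.1, 0.7, -1.0]
finger_gap: 0.0849
grip_force: 0.0
```

Call:
send_rows([
  [[0,0,0],[0,0,0]],
  [[0,0,0],[0,0,0]],
])

```text
t: 5.5
ee_pos: [0.4728, -0.4263, 0.2319]
tcp_rot: [0.0, 0.8, -0.6, 0.0]
contact_force: [0.5, -0.2, 1.3]
finger_gap: 0.0853
grip_force: 0.0
```

Run:
```python
from h import *
from station import arm
im=arm.get_image('wrist');pickle.dump(im,open('w4.pkl','wb'));cv2.imwrite('pics/w4.png',im['pixels'])
hsv=cv2.cvtColor(im["pixels"],cv2.COLOR_BGR2HSV)
n=proj(im,[.468,-.427,.02])[0]
for v in(45,55,70):
  a=rect(im,hsv[...,2]<v,.02,n,300);print(a[:3],cv2.boundingRect(a[3]))
go(a[0][0]/1e3,a[0][1]/1e3,-.003,16)
# blocks in w2 (narrow)
im=pickle.load(open('w2.pkl','rb'));hsv=cv2.cvtColor(im["pixels"],cv2.COLOR_BGR2HSV);print(proj(im,[.589,-.106,.022]))
```

```text
(array([ 468.8, -428.5]), array([66.4, 73.7]), 16.3) (297, 135, 63, 69)
(array([ 468.7, -428.5]), array([66.6, 73.7]), 16.3) (297, 135, 63, 69)
(array([ 468.4, -428.6]), array([66.2, 75.3]), 15.0) (297, 134, 63, 70)
t 5.5 pos [ 0.4733 -0.4267  0.233 ] closing -163.7 tilt [ 0.002 -0.002 -1.   ] shift [-0.    0.22  9.44] turn z 0.3 q [-0.48  0.4   0.04  0.   -1.21  0.76]
[[266.27235878 145.52993447]]
```

Call:
send_rows([
  [[0,0.1,1],[0,0,0]],
  [[0,0.1,1],[0,0,0]],
  [[0,0,1],[0,0,0]],
  [[0,0,1],[0,0,0]],
  [[0,0,1],[0,0,0]],
])

```text
t: 6.05
ee_pos: [0.4691, -0.4287, 0.108]
tcp_rot: [-0.0, 0.8, -0.6, 0.002]
contact_force: [0.1, 0.7, -0.3]
finger_gap: 0.0854
grip_force: 0.0
```

Call:
send_rows([
  [[0,0,1],[0,0,0]],
  [[0,0,1],[0,0,0]],
  [[0,0,1],[0,0,0]],
  [[0,0,0.9],[0,0,0]],
  [[0,0,0.5],[0,0,0]],
])

```text
t: 6.55
ee_pos: [0.4684, -0.4282, -0.0037]
tcp_rot: [-0.0, 0.8, -0.6, 0.0]
contact_force: [0.1, -0.3, -0.4]
finger_gap: 0.0858
grip_force: 0.0
```

Call:
send_rows([
  [[0,0,0],[0,0,0]],
  [[0,0,0],[0,0,0]],
  [[0,0,0],[0,0,0]],
  [[0,0,0],[0,0,0]],
  [[0,0,0],[0,0,0]],
], hand=0)

```text
t: 7.05
ee_pos: [0.4684, -0.4286, -0.0022]
tcp_rot: [-0.0, 0.8, -0.6, 0.001]
contact_force: [0.0, 1.3, 4.3]
finger_gap: 0.0635
grip_force: 69.5
```

Call:
send_rows([
  [[0,0,0],[0,0,0]],
  [[0,0,0],[0,0,0]],
  [[0,0,0],[0,0,0]],
  [[0,0,0],[0,0,0]],
  [[0,0,0],[0,0,0]],
])

```text
t: 7.55
ee_pos: [0.4684, -0.4286, -0.0023]
tcp_rot: [0.0, 0.8, -0.6, 0.001]
contact_force: [0.2, 1.1, 6.2]
finger_gap: 0.0636
grip_force: 69.8
```

Run:
```python
from h import *
for f,p in(("w1",[.579,.332,.022]),("w2",[.589,-.106,.022]),("w3",[.589,-.106,.022])):
    im=pickle.load(open(f+'.pkl','rb'));hsv=cv2.cvtColor(im["pixels"],cv2.COLOR_BGR2HSV);n=proj(im,p)[0]
    h,s,v=cv2.split(hsv)
    for T in(90,120):
        w=((h>8)&(h<22)&(s>T)&(v>70)).astype(np.uint8)
        a=rect(im,w,.022,n,300);print(f,n.round(),a[:3],cv2.boundingRect(a[3]))
    # inner contours = pockets at rim height
    cs,hi=cv2.findContours(w,cv2.RETR_CCOMP,cv2.CHAIN_APPROX_NONE)
    for c,k in zip(cs,hi[0]):
        if k[3]>=0 and cv2.contourArea(c)>60 and np.hypot(*(c.reshape(-1,2).mean(0)-n))<70:
            q=cv2.minAreaRect((ray(im,c.reshape(-1,2),.022)[:,:2]*1000).astype(np.float32));print("  pocket",np.round(q[0],1),np.round(q[1],1),round(q[2],1))
    x,y=int(n[0]),int(n[1]);cv2.imwrite(f"pics/{f}c.png",cv2.resize(im["pixels"][max(0,y-70):y+70,max(0,x-70):x+70],None,fx=4,fy=4))
a,b=[cv2.imread(f"pics/{f}c.png")[:560,:400] for f in("w1","w2")];cv2.imwrite("pics/bl.png",np.hstack([cv2.imread("pics/w1c.png")[:,80:480],cv2.imread("pics/w2c.png")[:,80:480]]))
```

```text
w1 [264. 257.] (array([580.7, 334.2]), array([160.2, 101.5]), 82.5) (223, 202, 90, 108)
w1 [264. 257.] (array([581. , 334.1]), array([160. , 100.2]), 82.1) (223, 202, 90, 107)
  pocket [573.7 282.5] [36.4 36.3] 81.6
w2 [266. 146.] (array([ 591.1, -104.9]), array([102.5, 121. ]), 79.3) (212, 93, 107, 99)
w2 [266. 146.] (array([ 590.9, -104.9]), array([101.1, 119.4]), 79.3) (213, 93, 106, 99)
  pocket [ 573.8 -101. ] [68.  66.3] 16.2
  pocket [ 628.2 -111.7] [76.4 33.3] 79.0
w3 [203. 287.] (array([ 617. , -109.5]), array([101.1,  67.3]), 78.8) (157, 248, 61, 55)
w3 [203. 287.] (array([ 616.5, -109.8]), array([100.2,  66.8]), 79.1) (157, 248, 61, 54)
```

Call:
send_rows([
  [[0,0,-0.3],[0,0,0]],
  [[0,0,-0.7],[0,0,0]],
  [[0,0,-1],[0,0,0]],
  [[0,0,-1],[0,0,0]],
  [[0,0,-1],[0,0,0]],
])

```text
t: 8.05
ee_pos: [0.467, -0.428, 0.097]
tcp_rot: [0.0, 0.8, -0.6, -0.001]
contact_force: [0.6, -0.3, -1.4]
finger_gap: 0.0635
grip_force: 69.0
```

Call:
send_rows([
  [[0,0,-1],[0,0,0]],
  [[0,0,-1],[0,0,0]],
  [[0,0,-1],[0,0,0]],
  [[0,0,-1],[0,0,0]],
  [[0,0,-1],[0,0,0]],
])

```text
t: 8.55
ee_pos: [0.4669, -0.4279, 0.2221]
tcp_rot: [-0.0, 0.8, -0.6, -0.001]
contact_force: [0.6, 0.3, -2.2]
finger_gap: 0.0633
grip_force: 69.0
```

Call:
send_rows([
  [[0,0,-1],[0,0,0]],
  [[0,0,-1],[0,0,0]],
  [[0,0,-1],[0,0,8]],
  [[0,0,-1],[0,0,8]],
  [[0,0,0],[0,0,7.6]],
])

```text
t: 9.05
ee_pos: [0.4682, -0.4292, 0.3258]
tcp_rot: [0.001, -0.658, 0.753, -0.004]
contact_force: [0.6, 0.0, -0.6]
finger_gap: 0.0637
grip_force: 69.0
```

View pics/bl.png

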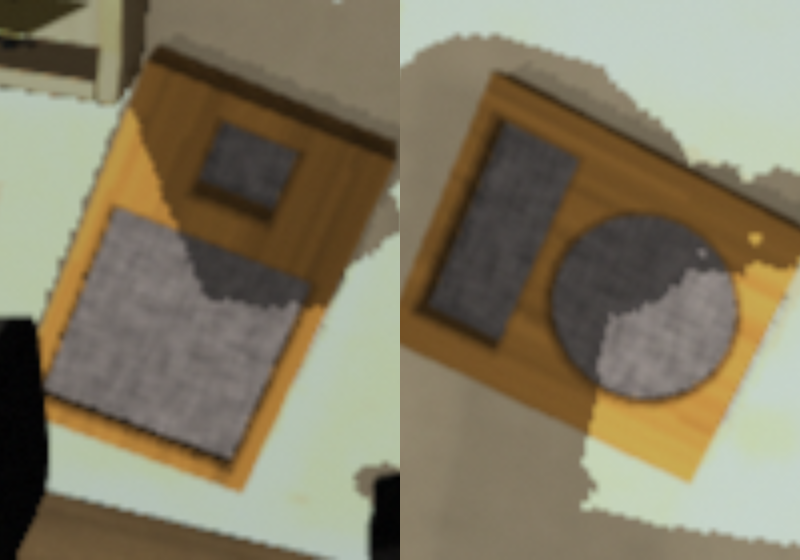

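Both blocks show clearly: the wide block's hole is at bl px (250,165) and its big pocket at (180,330). The narrow block's slot is at (500,230) and its round pocket at (645,305). Next I'll carry the pad to the pocket at (0.584, 0.3596).

Call:
send_rows([
  [[-1,0,0],[0,0,0]],
  [[-1,0,0],[0,0,0]],
  [[-1,0,0],[0,0,0]],
  [[-1,0,0],[0,0,0]],
  [[-1,0,0],[0,0,0]],
])

```text
t: 9.55
ee_pos: [0.483, -0.3031, 0.321]
tcp_rot: [-0.0, -0.66, 0.751, 0.001]
contact_force: [0.6, -0.4, -1.1]
finger_gap: 0.0636
grip_force: 69.0
```

Call:
send_rows([
  [[-1,0,0],[0,0,0]],
  [[-1,0,0],[0,0,0]],
  [[-1,0,0],[0,0,0]],
  [[-1,0,0],[0,0,0]],
  [[-1,0,0],[0,0,0]],
])

```text
t: 10.05
ee_pos: [0.499, -0.1792, 0.3211]
tcp_rot: [-0.0, -0.66, 0.751, 0.0]
contact_force: [1.1, 0.5, -0.3]
finger_gap: 0.0639
grip_force: 69.0
```

Call:
send_rows([
  [[-1,0,0],[0,0,0]],
  [[-1,0,0],[0,0,0]],
  [[-1,0,0],[0,0,0]],
  [[-1,0,0],[0,0,0]],
  [[-1,0,0],[0,0,0]],
])

```text
t: 10.55
ee_pos: [0.515, -0.0554, 0.3211]
tcp_rot: [-0.0, -0.66, 0.751, 0.0]
contact_force: [0.9, 0.1, -1.0]
finger_gap: 0.0636
grip_force: 69.0
```

Call:
send_rows([
  [[-1,0,0],[0,0,0]],
  [[-1,0,0],[0,0,0]],
  [[-1,0,0],[0,0,0]],
  [[-1,0,0],[0,0,0]],
  [[-1,0,0],[0,0,0]],
])

```text
t: 11.05
ee_pos: [0.531, 0.0685, 0.3211]
tcp_rot: [-0.0, -0.66, 0.751, 0.0]
contact_force: [0.9, 0.4, -1.1]
finger_gap: 0.0635
grip_force: 69.0
```

Call:
send_rows([
  [[-1,0,0],[0,0,0]],
  [[-1,0,0],[0,0,0]],
  [[-1,0,0],[0,0,0]],
  [[-1,0,0],[0,0,0]],
  [[-1,0,0],[0,0,0]],
])

```text
t: 11.55
ee_pos: [0.5471, 0.1923, 0.321]
tcp_rot: [-0.0, -0.66, 0.751, 0.0]
contact_force: [0.3, -0.1, -0.6]
finger_gap: 0.0638
grip_force: 69.0
```

Call:
send_rows([
  [[-1,0,0],[0,0,0]],
  [[-1,0,0],[0,0,0]],
  [[-1,0,0],[0,0,0]],
  [[-1,0,0],[0,0,0]],
  [[-1,0,0],[0,0,0]],
])

```text
t: 12.05
ee_pos: [0.5632, 0.3163, 0.3209]
tcp_rot: [-0.001, -0.66, 0.751, 0.0]
contact_force: [0.3, 0.0, -0.6]
finger_gap: 0.0636
grip_force: 69.0
```

Call:
send_rows([
  [[-1,-0.2,0],[0,0,0]],
  [[-0.9,-0.2,0],[0,0,0]],
  [[0,0,1],[0,0,0]],
  [[0,0,1],[0,0,0]],
  [[0,0,1],[0,0,0]],
])

```text
t: 12.55
ee_pos: [0.5791, 0.3613, 0.2448]
tcp_rot: [-0.001, -0.66, 0.751, 0.0]
contact_force: [-0.3, -0.2, -1.1]
finger_gap: 0.0638
grip_force: 69.1
```

Call:
send_rows([
  [[0,0,1],[0,0,0]],
  [[0,0,1],[0,0,0]],
  [[0,0,1],[0,0,0]],
  [[0,0,1],[0,0,0]],
  [[0,0,0],[0,0,0]],
])

```text
t: 13.05
ee_pos: [0.5771, 0.3594, 0.1415]
tcp_rot: [-0.005, -0.66, 0.751, 0.0]
contact_force: [0.2, -0.1, -2.3]
finger_gap: 0.0637
grip_force: 69.0
```

```bash
python3 -c "
from h import *
go(.584,.3596,.022,-7.6)"
```

```text
t 13.1 pos [0.5771 0.3594 0.1415] closing 172.6 tilt [-0.008 -0.006 -1.   ] shift [-0.07 -0.31  4.78] turn z 0.2 q [ 0.79  0.55  0.05 -0.   -1.08 -0.92]
```

Call:
send_rows([
  [[0,-0.2,1],[0,0,0]],
  [[0,-0.1,1],[0,0,0]],
  [[0,0,1],[0,0,0]],
  [[0,0,0.8],[0,0,0]],
  [[0,0,0],[0,0,0]],
])

```text
t: 13.55
ee_pos: [0.5858, 0.3593, 0.0491]
tcp_rot: [-0.003, -0.66, 0.751, 0.0]
contact_force: [-0.1, -0.6, -1.5]
finger_gap: 0.0636
grip_force: 69.1
```

```bash
python3 -c "
from h import *
go(.584,.3596,.022,-7.6)
from station import arm
im=arm.get_image('wrist');cv2.imwrite('pics/w5.png',im['pixels'])"
```

```text
t 13.6 pos [0.5858 0.3593 0.0491] closing 172.6 tilt [-0.004 -0.003 -1.   ] shift [-0.01  0.07  1.08] turn z 0.2 q [ 0.78  0.65 -0.03 -0.   -0.9  -0.91]
```

View pics/w5.png

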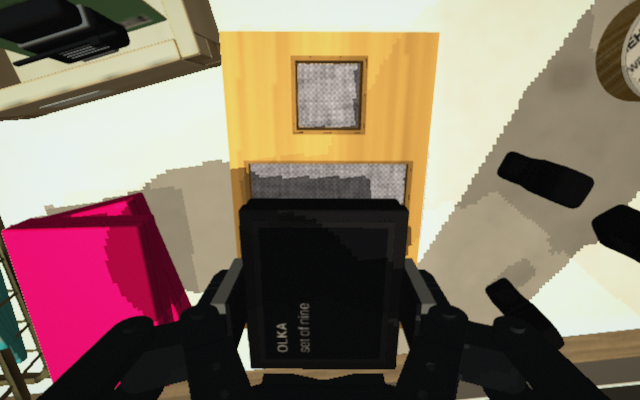

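Run:
```python
from h import *
from station import arm
im=arm.get_image('wrist')
print("hole px corners ->",ray(im,[(292,56),(367,56),(364,133),(295,133)],.022).round(4))
h=ray(im,[(292,56),(367,56),(364,133),(295,133)],.022).mean(0);print(h)
print("pocket edge",ray(im,[(247,162),(411,162)],.022).round(4))
o,r=obs()
print("pad top front edge at z=tcp+.0223",ray(im,[(240,206),(407,206)],o["ee_pos"][2]+.0223).round(4))
a=np.radians(-7.6);print("pocket centre",h[:2]+78*np.array([-np.sin(a),np.cos(a)])/1e3)
```

```text
hole px corners -> [[0.5897 0.2639 0.022 ]
 [0.5549 0.2684 0.022 ]
 [0.5595 0.3036 0.022 ]
 [0.5937 0.2992 0.022 ]]
[0.57442443 0.28375285 0.022     ]
pocket edge [[0.6204 0.3105 0.022 ]
 [0.5369 0.3213 0.022 ]]
pad top front edge at z=tcp+.0223 [[0.613  0.3177 0.0749]
 [0.5517 0.3256 0.0749]]
pocket centre [0.58474042 0.36106766]
```

The wrist view shows the pad held square at (323,285). The hole is at (329,94) and the pocket edge at row 162, so the pad is about 2 mm off. I'll correct that and lower it.

Call:
send_rows([
  [[-0.06,0.09,0.4],[0,0,0]],
  [[0,0,0.5],[0,0,0]],
  [[0,0,0.18],[0,0,0]],
  [[0,0,0],[0,0,0]],
  [[0,0,0],[0,0,0]],
])

```text
t: 14.15
ee_pos: [0.5851, 0.3623, 0.0243]
tcp_rot: [-0.0, -0.66, 0.751, -0.0]
contact_force: [-0.3, 0.1, 0.3]
finger_gap: 0.0637
grip_force: 69.1
```

Call:
send_rows([
  [[0,0,0],[0,0,0]],
  [[0,0,0],[0,0,0]],
  [[0,0,0],[0,0,0]],
])

```text
t: 14.45
ee_pos: [0.5851, 0.3624, 0.0247]
tcp_rot: [0.0, -0.66, 0.751, -0.0]
contact_force: [-0.2, 0.8, -1.2]
finger_gap: 0.0636
grip_force: 69.1
```

Call:
send_rows([
  [[0,0,0.1],[0,0,0]],
  [[0,0,0],[0,0,0]],
  [[0,0,0],[0,0,0]],
])

```text
t: 14.75
ee_pos: [0.5849, 0.3622, 0.0216]
tcp_rot: [-0.0, -0.66, 0.751, -0.0]
contact_force: [-0.3, -0.5, -1.2]
finger_gap: 0.0636
grip_force: 69.1
```

Call:
send_rows([
  [[0,0,0],[0,0,0]],
  [[0,0,0],[0,0,0]],
  [[0,0,0],[0,0,0]],
  [[0,0,0],[0,0,0]],
  [[0,0,0],[0,0,0]],
], hand=1)

```text
t: 15.25
ee_pos: [0.585, 0.3623, 0.0219]
tcp_rot: [0.0, -0.66, 0.751, -0.0]
contact_force: [-0.1, -0.1, -0.3]
finger_gap: 0.0853
grip_force: 0.0
```

Call:
send_rows([
  [[0,0,-0.5],[0,0,0]],
  [[0,0,-1],[0,0,0]],
  [[0,0,-1],[0,0,0]],
  [[0,0,-1],[0,0,0]],
  [[0,0,-1],[0,0,0]],
])

```text
t: 15.75
ee_pos: [0.5851, 0.3623, 0.1366]
tcp_rot: [0.001, -0.66, 0.751, -0.0]
contact_force: [0.4, 0.7, 0.6]
finger_gap: 0.0855
grip_force: 0.0
```

Call:
send_rows([
  [[0.6,0.6,-1],[0,0,0]],
  [[0.6,0.6,-1],[0,0,0]],
  [[0.6,0.6,0],[0,0,0]],
  [[0.6,0.6,0],[0,0,0]],
  [[0,0,0],[0,0,0]],
])

```text
t: 16.25
ee_pos: [0.5162, 0.3091, 0.1862]
tcp_rot: [0.0, -0.66, 0.751, 0.0]
contact_force: [0.2, -0.7, 0.3]
finger_gap: 0.0854
grip_force: 0.0
```

Run:
```python
from h import *
from station import arm
im=arm.get_image('wrist');cv2.imwrite('pics/w6.png',im['pixels']);pickle.dump(im,open('w6.pkl','wb'))
go(.41,.365,.2)
print(proj(im,[.41,.365,.068]),proj(im,[.41,.365,0]))
```

```text
t 16.3 pos [0.5173 0.31   0.1861] closing 172.7 tilt [ 0.002  0.001 -1.   ] shift [-1.63  4.54 -0.56] q [ 0.81  0.38 -0.12  0.   -1.07 -0.94]
[[457.36119719 243.39639674]] [[432.56268005 215.5662188 ]]
```

View pics/w6.png

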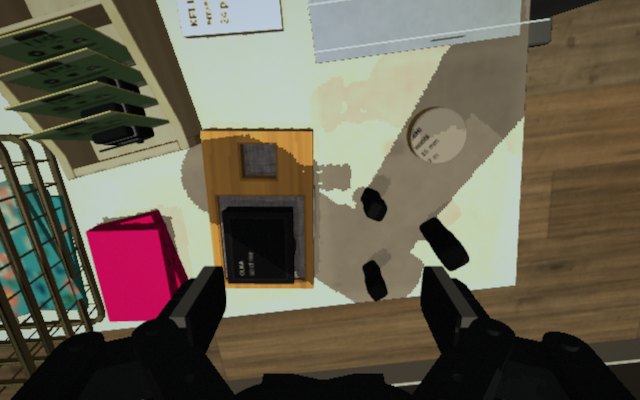

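The pad lies inside the pocket with felt showing round it at (258,245). The big stamp is at (445,245) and the small ones at (374,205) and (375,280). I'll go above the big one.

Call:
send_rows([
  [[-0.4,1,-0.4],[0,0,0]],
  [[-0.4,1,-0.4],[0,0,0]],
  [[-0.4,1,-0.4],[0,0,0]],
  [[-0.4,1,-0.4],[0,0,0]],
  [[0,0.5,0],[0,0,0]],
])

```text
t: 16.8
ee_pos: [0.4111, 0.3668, 0.2263]
tcp_rot: [0.002, -0.661, 0.75, 0.0]
contact_force: [0.5, 0.5, 0.7]
finger_gap: 0.0854
grip_force: 0.0
```

Call:
send_rows([
  [[0,0,0],[0,0,0]],
  [[0,0,0],[0,0,0]],
])

```text
t: 17.0
ee_pos: [0.4116, 0.3644, 0.2241]
tcp_rot: [-0.0, -0.66, 0.751, -0.0]
contact_force: [0.5, -0.7, -0.5]
finger_gap: 0.0855
grip_force: 0.0
```

Run:
```python
from h import *
from station import arm
im=arm.get_image('wrist');pickle.dump(im,open('w7.pkl','wb'))
go(.41,.365,.2)
n=proj(im,[.41,.365,.068])[0];print(n)
x,y=n.astype(int);cv2.imwrite('pics/w7.png',cv2.resize(im['pixels'][max(0,y-70):y+50,x-60:x+60],None,fx=5,fy=5,interpolation=cv2.INTER_CUBIC))
```

```text
t 17.1 pos [0.4119 0.3642 0.2239] closing 172.6 tilt [-0.    -0.001 -1.   ] shift [-0.02  0.08  0.95] q [ 1.02  0.26 -0.19  0.   -1.12 -1.15]
[325.39613402 184.41257326]
```

View pics/w7.png

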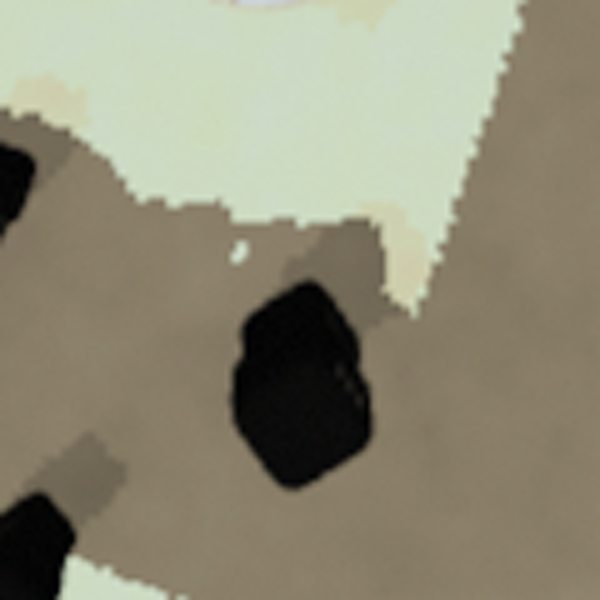

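Run:
```python
from h import *
im=pickle.load(open('w7.pkl','rb'))
p=ray(im,[(311.6,194),(323.4,212),(339.4,201)],.068)*1000;print(p.round(1))
e=p[2]-p[1];f=p[0]-p[1];print(np.linalg.norm(e),np.degrees(np.arctan2(e[1],e[0])),np.linalg.norm(f),np.degrees(np.arctan2(f[1],f[0])),"centre",(p[0]+p[2])/2)
b=ray(im,[(326.6,170)],0)*1000;print("base far corner",b)
hsv=cv2.cvtColor(im["pixels"],cv2.COLOR_BGR2HSV);a=rect(im,hsv[...,2]<40,.068,(325,190),100)
c=a[3].reshape(-1,2); low=ray(im,c[c[:,1]>194],.068)[:,:2]*1000
for k in range(0,len(low),3): pass
h=cv2.convexHull(c).reshape(-1,2)
print(cv2.approxPolyDP(cv2.convexHull(c),1.5,True).reshape(-1,2).tolist())
```

```text
[[423.7 372.4  68. ]
 [415.2 391.2  68. ]
 [399.2 382.4  68. ]]
18.291122991262142 -151.25373920082376 20.597662169190926 -65.59515210233037 centre [411.42880649 377.37744236  68.        ]
base far corner [[408.4195329 366.7591403   0.       ]]
[[328, 171], [335, 180], [338, 201], [328, 209], [321, 210], [312, 198], [312, 187], [314, 178], [324, 171]]
```

The crop shows the big stamp's top face with corners at about (233,400), (292,490) and (372,435), turned about 27°. I'll turn to close along -63°, which keeps the fingers clear of the small stamps.

Call:
send_rows([
  [[-0.55,0,0],[0,0,8]],
  [[0,0,0],[0,0,8]],
  [[0,0,0],[0,0,8]],
  [[0,0,0],[0,0,8]],
  [[0,0,0],[0,0,8]],
], hand=0.65)

```text
t: 17.55
ee_pos: [0.4141, 0.3775, 0.2236]
tcp_rot: [-0.0, -0.36, 0.933, -0.0]
contact_force: [0.4, -0.2, -0.1]
finger_gap: 0.0553
grip_force: 0.0
```

Call:
send_rows([
  [[0,0,0.6],[0,0,8]],
  [[0,0,0.6],[0,0,7.6]],
  [[0,0,0],[0,0,0]],
  [[0,0,0],[0,0,0]],
])

```text
t: 17.95
ee_pos: [0.4139, 0.3778, 0.194]
tcp_rot: [-0.0, -0.235, 0.972, -0.001]
contact_force: [-0.3, -1.2, 0.5]
finger_gap: 0.0555
grip_force: 0.0
```

Run:
```python
from h import *
from station import arm
im=arm.get_image('wrist');pickle.dump(im,open('w8.pkl','wb'))
go(.4115,.378,.026,-63)
n=proj(im,[.4115,.378,.068])[0];print(n)
hsv=cv2.cvtColor(im["pixels"],cv2.COLOR_BGR2HSV);a=rect(im,hsv[...,2]<40,.068,n,100)
c=a[3]; print(a[:3],cv2.approxPolyDP(cv2.convexHull(c),1.5,True).reshape(-1,2).tolist())
x,y=n.astype(int);cv2.imwrite('pics/w8.png',cv2.resize(im['pixels'][max(0,y-60):y+60,x-60:x+60],None,fx=5,fy=5,interpolation=cv2.INTER_CUBIC))
```

```text
t 18.0 pos [0.414  0.3781 0.1946] closing 117.1 tilt [ 0.001  0.    -1.   ] shift [0.09 0.04 6.75] turn z 0.1 q [ 1.03  0.31 -0.21  0.   -1.06 -2.13]
[324.68515861 190.50954852]
(array([406. , 375.5]), array([32. , 19.9]), 27.2) [[332, 164], [337, 175], [337, 199], [334, 202], [314, 201], [313, 176], [315, 166], [317, 164]]
```

View pics/w8.png

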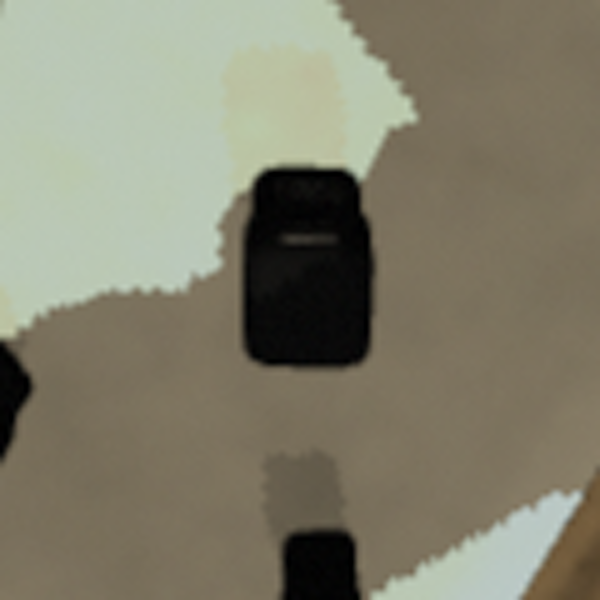

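Run:
```python
from h import *
im=pickle.load(open('w8.pkl','rb'));o,r=obs()
for p,z in(((325.4,203.5),.068),((325.4,163.5),0),((325.4,178),.068)):
    w=ray(im,p,z)[0];print(w.round(4),"tool mm",(r.inv().apply(w-o["ee_pos"])*1000).round(1))
```

```text
[0.4212 0.3837 0.068 ] tool mm [ -8.9   1.7 126.7]
[0.4031 0.3748 0.    ] tool mm [ 11.3   2.1 194.6]
[0.4018 0.3737 0.068 ] tool mm [ 12.9   1.6 126.6]
```

The stamp stands square between the fingers at crop (308,270). I'll descend and grip it.

Call:
send_rows([
  [[0.05,0.07,0.8],[0,0,0]],
  [[0,0,1],[0,0,0]],
  [[0,0,1],[0,0,0]],
  [[0,0,1],[0,0,0]],
  [[0,0,1],[0,0,0]],
])

```text
t: 18.5
ee_pos: [0.412, 0.3799, 0.0745]
tcp_rot: [0.001, -0.235, 0.972, 0.001]
contact_force: [0.3, -0.4, -0.4]
finger_gap: 0.0555
grip_force: 0.0
```

Call:
send_rows([
  [[0,0,1],[0,0,0]],
  [[0,0,0.7],[0,0,0]],
  [[0,0,0.25],[0,0,0]],
  [[0,0,0],[0,0,0]],
  [[0,0,0],[0,0,0]],
])

```text
t: 19.0
ee_pos: [0.4119, 0.38, 0.0267]
tcp_rot: [0.001, -0.234, 0.972, 0.001]
contact_force: [-0.6, 0.6, -0.9]
finger_gap: 0.0555
grip_force: 0.0
```

Call:
send_rows([
  [[0,0,0],[0,0,0]],
  [[0,0,0],[0,0,0]],
  [[0,0,0],[0,0,0]],
  [[0,0,0],[0,0,0]],
  [[0,0,0],[0,0,0]],
], hand=0)

```text
t: 19.5
ee_pos: [0.4116, 0.3797, 0.0266]
tcp_rot: [0.001, -0.234, 0.972, 0.001]
contact_force: [-0.8, -0.8, 5.9]
finger_gap: 0.0217
grip_force: 58.7
```

Call:
send_rows([
  [[0,0,0],[0,0,0]],
  [[0,0,0],[0,0,0]],
  [[0,0,0],[0,0,0]],
  [[0,0,0],[0,0,0]],
  [[0,0,0],[0,0,0]],
])

```text
t: 20.0
ee_pos: [0.4116, 0.3797, 0.0265]
tcp_rot: [0.001, -0.234, 0.972, 0.0]
contact_force: [-1.4, -0.1, 6.4]
finger_gap: 0.0222
grip_force: 58.7
```

Call:
send_rows([
  [[0,0,-0.5],[0,0,0]],
  [[0,0,-1],[0,0,0]],
  [[0,0,-1],[0,0,0]],
  [[0,0,-1],[0,0,0]],
  [[0,0,-1],[0,0,-8]],
])

```text
t: 20.5
ee_pos: [0.411, 0.3788, 0.1395]
tcp_rot: [-0.0, -0.303, 0.953, -0.0]
contact_force: [-0.5, 0.7, -0.7]
finger_gap: 0.0219
grip_force: 58.6
```

Call:
send_rows([
  [[0,0,-0.5],[0,0,-8]],
  [[0,0,0],[0,0,-8]],
  [[0,0,0],[0,0,-8]],
  [[0,0,0],[0,0,-8]],
  [[0,0,0],[0,0,-8]],
])

```text
t: 21.0
ee_pos: [0.411, 0.3789, 0.151]
tcp_rot: [-0.0, -0.611, 0.791, 0.0]
contact_force: [-0.7, -0.0, -0.4]
finger_gap: 0.0223
grip_force: 58.6
```

Call:
send_rows([
  [[0,0,0],[0,0,-7.3]],
  [[0,0,0],[0,0,0]],
  [[0,0,0],[0,0,0]],
])

```text
t: 21.3
ee_pos: [0.4111, 0.379, 0.1508]
tcp_rot: [-0.0, -0.657, 0.754, 0.0]
contact_force: [0.1, -1.0, 0.7]
finger_gap: 0.0222
grip_force: 58.6
```

```bash
python3 -c "
from h import *
go(.5744,.2838,.0325,-7.6)"
```

```text
t 21.3 pos [0.4111 0.379  0.1508] closing 172.2 tilt [-0.  0. -1.] shift [ 2.89 -6.99  4.73] turn z -0.2 q [ 1.03  0.35 -0.27 -0.   -0.96 -1.17]
```

Call:
send_rows([
  [[0.4,-1,0],[0,0,0]],
  [[0.4,-1,0],[0,0,0]],
  [[0.4,-1,0],[0,0,0]],
  [[0.4,-1,0],[0,0,0]],
  [[0.4,-1,0],[0,0,0]],
])

```text
t: 21.8
ee_pos: [0.5292, 0.3123, 0.1506]
tcp_rot: [-0.0, -0.657, 0.753, 0.0]
contact_force: [0.7, -0.2, 0.6]
finger_gap: 0.0217
grip_force: 58.7
```

Call:
send_rows([
  [[0.4,-1,0],[0,0,0]],
  [[0.4,-1,0],[0,0,0]],
  [[0.1,0,1],[0,0,0]],
  [[0,0,0],[0,0,0]],
  [[0,0,0],[0,0,0]],
])

```text
t: 22.3
ee_pos: [0.5746, 0.2837, 0.1253]
tcp_rot: [-0.001, -0.658, 0.753, -0.0]
contact_force: [-0.6, 0.4, 0.7]
finger_gap: 0.0218
grip_force: 58.7
```

Run:
```python
from h import *
from station import arm
im=arm.get_image('wrist');pickle.dump(im,open('w9.pkl','wb'));cv2.imwrite('pics/w9.png',im['pixels'])
go(.5744,.2838,.0325,-7.6)
o,r=obs()
print("tool axis/hole/stamp base px",proj(im,[[.5744,.2838,.022],o["ee_pos"]-[0,0,.0265]]))
```

```text
t 22.4 pos [0.575  0.2843 0.1262] closing 172.3 tilt [ 0.001 -0.    -1.   ] shift [0.02 0.02 3.75] turn z -0.1 q [ 0.71  0.5  -0.09  0.   -0.98 -0.85]
tool axis/hole/stamp base px [[323.89003456 201.81211482]
 [323.37405895 246.19299972]]
```

View pics/w9.png

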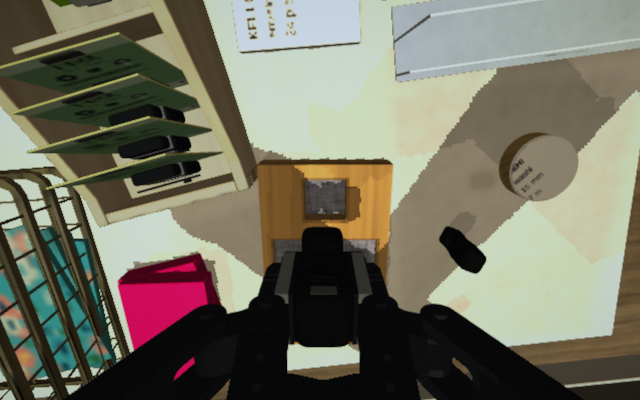

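The held stamp is at (322,285) with its base edge at row 228. The hole is at (325,199), so a 1 mm nudge will do. The bin corner at (250,185) stays clear, so I'll lower it now.

Call:
send_rows([
  [[0.04,0.05,1],[0,0,0]],
  [[0,0,1],[0,0,0]],
  [[0,0,0.7],[0,0,0]],
  [[0,0,0.2],[0,0,0]],
  [[0,0,0.2],[0,0,0]],
])

```text
t: 22.85
ee_pos: [0.5741, 0.2841, 0.0491]
tcp_rot: [0.001, -0.659, 0.752, -0.0]
contact_force: [0.5, 0.6, 0.4]
finger_gap: 0.022
grip_force: 58.7
```

Call:
send_rows([
  [[0,0,0.2],[0,0,0]],
  [[0,0,0.2],[0,0,0]],
  [[0,0,0.15],[0,0,0]],
  [[0,0,0],[0,0,0]],
  [[0,0,0],[0,0,0]],
])

```text
t: 23.35
ee_pos: [0.5738, 0.2832, 0.0345]
tcp_rot: [0.0, -0.658, 0.753, -0.0]
contact_force: [0.5, -0.1, -0.5]
finger_gap: 0.0218
grip_force: 58.7
```

Call:
send_rows([
  [[0,0,0.07],[0,0,0]],
  [[0,0,0],[0,0,0]],
  [[0,0,0],[0,0,0]],
])

```text
t: 23.65
ee_pos: [0.5737, 0.2832, 0.0327]
tcp_rot: [0.0, -0.658, 0.753, -0.0]
contact_force: [1.0, 0.4, -0.5]
finger_gap: 0.0218
grip_force: 58.8
```

Call:
send_rows([
  [[0,0,0],[0,0,0]],
  [[0,0,0],[0,0,0]],
  [[0,0,0],[0,0,0]],
  [[0,0,0],[0,0,0]],
  [[0,0,0],[0,0,0]],
], hand=0.45)

```text
t: 24.15
ee_pos: [0.5736, 0.2832, 0.0326]
tcp_rot: [0.0, -0.658, 0.753, -0.0]
contact_force: [-0.8, -0.6, 0.2]
finger_gap: 0.0386
grip_force: 0.0
```

Call:
send_rows([
  [[0,0,-0.5],[0,0,0]],
  [[0,0,-1],[0,0,0]],
  [[0,0,-1],[0,0,0]],
  [[0,0,-1],[0,0,0]],
  [[0,0,-1],[0,0,0]],
])

```text
t: 24.65
ee_pos: [0.5737, 0.2831, 0.1473]
tcp_rot: [0.001, -0.658, 0.753, -0.0]
contact_force: [0.0, 0.1, -0.1]
finger_gap: 0.0383
grip_force: 0.0
```

Call:
send_rows([
  [[0,0,-1],[0,0,0]],
  [[0,0.9,-0.5],[0,0,0]],
  [[0,0.9,0],[0,0,0]],
  [[0,0.9,0],[0,0,0]],
  [[0,0.9,0],[0,0,0]],
], hand=1)

```text
t: 25.15
ee_pos: [0.4837, 0.2952, 0.1838]
tcp_rot: [0.001, -0.658, 0.753, 0.0]
contact_force: [-0.6, -0.4, 0.1]
finger_gap: 0.0855
grip_force: 0.0
```

Call:
send_rows([
  [[0,0.9,0],[0,0,0]],
  [[0,0.9,0],[0,0,0]],
  [[0,0,0],[0,0,0]],
  [[0,0,0],[0,0,0]],
])

```text
t: 25.55
ee_pos: [0.4399, 0.3015, 0.1838]
tcp_rot: [0.001, -0.659, 0.752, -0.0]
contact_force: [-0.5, 0.1, -0.2]
finger_gap: 0.0853
grip_force: 0.0
```

Run:
```python
from h import *
from station import arm
im=arm.get_image('wrist');pickle.dump(im,open('w10.pkl','wb'));cv2.imwrite('pics/w10.png',im['pixels'])
go(.406,.277,.2,-7.6)
print(proj(im,[[.406,.277,.018],[.58,.359,.036],[.574,.284,.074]]))
```

```text
t 25.6 pos [0.4403 0.3014 0.1835] closing 172.4 tilt [ 0.001  0.001 -1.   ] shift [ 1.15  1.23 -0.66] turn z -0.0 q [ 0.9   0.27 -0.29  0.   -1.01 -1.04]
[[357.24005888 150.31006594]
 [186.37979554 262.36255975]
 [150.61809079 199.18311603]]
```

View pics/w10.png

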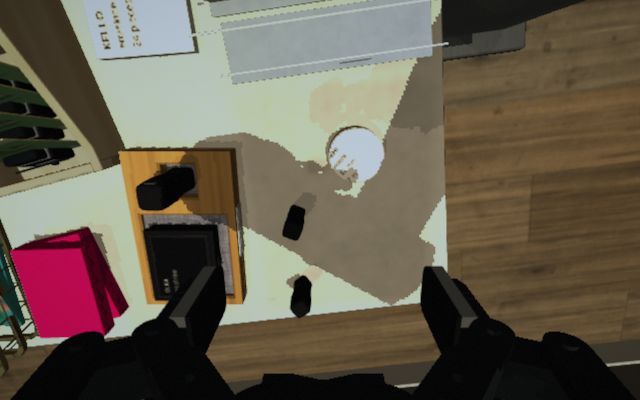

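The stamp stands in the hole at (165,188) and the pad is seated at (183,260). The tape is at (355,154). One picture is left to view, so I'll measure the rest in code.

Call:
send_rows([
  [[0.55,0.6,0],[0,0,0]],
  [[0.55,0.6,0],[0,0,0]],
  [[0,0,0],[0,0,0]],
  [[0,0,0],[0,0,0]],
])

```text
t: 26.0
ee_pos: [0.4073, 0.2781, 0.183]
tcp_rot: [0.001, -0.658, 0.753, -0.0]
contact_force: [0.5, -0.2, 0.5]
finger_gap: 0.0853
grip_force: 0.0
```

```bash
cat >> h.py <<'E'
def disc(im,p,z=.018,r=.0255):
    """circle of known radius near world p: Hough on a local crop, rays onto plane z"""
    n=proj(im,[[p[0],p[1],z]])[0]; k=proj(im,[[p[0]+r,p[1],z]])[0]; R0=np.hypot(*(k-n)); w=int(2.2*R0)
    x0,y0=int(n[0])-w,max(0,int(n[1])-w)
    g=cv2.resize(cv2.cvtColor(im["pixels"],cv2.COLOR_BGR2GRAY)[y0:y0+2*w,x0:x0+2*w],None,fx=3,fy=3,interpolation=cv2.INTER_CUBIC)
    c=cv2.HoughCircles(g,cv2.HOUGH_GRADIENT,1,20,param1=80,param2=12,minRadius=int(2.75*R0),maxRadius=int(3.2*R0))
    out=[]
    for u,v,q in (c[0][:4] if c is not None else []):
        out.append((ray(im,[(x0+u/3,y0+v/3)],z)[0].round(4),round(float(q/3/R0*r*1000),1)))
    return n,out
E
python3 - <<'E'
from h import *
from station import arm
im0=pickle.load(open('w10.pkl','rb'))
print("by eye",ray(im0,(355.3,154.3),.018)); print(disc(im0,(.406,.277)))
im=arm.get_image('wrist');pickle.dump(im,open('w11.pkl','wb'))
print(disc(im,(.406,.277)))
go(.406,.277,.005)
P=pickle.load(open('d0.pkl','rb'))
print(disc(P["top"],(.406,.277)),disc(P["top"],(.432,-.053)),disc(P["scene"],(.432,-.053)))
for f in("w2","w3"): print(f,disc(pickle.load(open(f+'.pkl','rb')),(.432,-.053)))
E
```

```text
by eye [[0.40812505 0.28039712 0.018     ]]
(array([357.24005888, 150.31006594]), [(array([0.4066, 0.2789, 0.018 ]), 24.5)])
(array([325.0175928 , 179.94138567]), [(array([0.4071, 0.279 , 0.018 ]), 25.3)])
t 26.1 pos [0.4075 0.2784 0.1829] closing 172.3 tilt [ 0.001  0.001 -1.   ] shift [0.07 0.06 7.12] q [ 0.93  0.2  -0.38  0.   -0.98 -1.06]
(array([213.8647921 , 235.00999046]), [(array([0.4037, 0.2731, 0.018 ]), 24.5)]) (array([327.0539479, 228.0900661]), []) (array([336.01148014, 220.93171441]), [])
w2 (array([360.70013328, 208.65848693]), [(array([ 0.4343, -0.0526,  0.018 ]), 24.7)])
w3 (array([290.14161465, 334.57313291]), [(array([ 0.432 , -0.0602,  0.018 ]), 25.0)])
```

Call:
send_rows([
  [[-0.02,0,1],[0,0,0]],
  [[0,0,1],[0,0,0]],
  [[0,0,1],[0,0,0]],
  [[0,0,1],[0,0,0]],
  [[0,0,1],[0,0,0]],
])

```text
t: 26.55
ee_pos: [0.4076, 0.2792, 0.0565]
tcp_rot: [0.0, -0.658, 0.753, -0.0]
contact_force: [-0.4, -0.0, 0.9]
finger_gap: 0.0852
grip_force: 0.0
```

Call:
send_rows([
  [[0,0,1],[0,0,0]],
  [[0,0,0.7],[0,0,0]],
  [[0,0,0.4],[0,0,0]],
  [[0,0,0],[0,0,0]],
  [[0,0,0],[0,0,0]],
])

```text
t: 27.05
ee_pos: [0.4072, 0.279, 0.0054]
tcp_rot: [0.0, -0.658, 0.753, -0.0]
contact_force: [-0.3, 0.1, -0.1]
finger_gap: 0.0857
grip_force: 0.0
```

Call:
send_rows([
  [[0,0,0],[0,0,0]],
  [[0,0,0],[0,0,0]],
  [[0,0,0],[0,0,0]],
  [[0,0,0],[0,0,0]],
  [[0,0,0],[0,0,0]],
], hand=0)

```text
t: 27.55
ee_pos: [0.4069, 0.2788, 0.0066]
tcp_rot: [0.001, -0.659, 0.753, 0.0]
contact_force: [-1.3, -0.5, 8.5]
finger_gap: 0.0473
grip_force: 60.3
```

Call:
send_rows([
  [[0,0,0],[0,0,0]],
  [[0,0,0],[0,0,0]],
  [[0,0,0],[0,0,0]],
  [[0,0,0],[0,0,0]],
  [[0,0,0],[0,0,0]],
])

```text
t: 28.05
ee_pos: [0.4069, 0.2789, 0.0066]
tcp_rot: [0.001, -0.659, 0.753, 0.0]
contact_force: [-1.2, -0.8, 6.9]
finger_gap: 0.0475
grip_force: 60.3
```

Call:
send_rows([
  [[0,0,-0.5],[0,0,0]],
  [[0,0,-1],[0,0,0]],
  [[0,0,-1],[0,0,0]],
  [[0,0,-1],[0,0,0]],
  [[0,0,-1],[0,0,0]],
])

```text
t: 28.55
ee_pos: [0.4063, 0.2783, 0.1191]
tcp_rot: [0.0, -0.658, 0.753, 0.0]
contact_force: [0.5, -0.1, -0.3]
finger_gap: 0.047
grip_force: 61.9
```

Call:
send_rows([
  [[0,0,-1],[0,0,0]],
  [[0,0,-1],[0,0,0]],
  [[0,0,-1],[0,0,0]],
  [[0,0,-1],[0,0,0]],
  [[0,0,-1],[0,0,0]],
])

```text
t: 29.05
ee_pos: [0.4061, 0.2781, 0.2441]
tcp_rot: [0.0, -0.658, 0.753, 0.0]
contact_force: [0.5, 0.3, -0.0]
finger_gap: 0.047
grip_force: 61.9
```

Call:
send_rows([
  [[0,0,-1],[0,0,3.2]],
  [[1,-0.6,0],[0,0,0]],
  [[1,-0.6,0],[0,0,0]],
  [[1,-0.6,0],[0,0,0]],
  [[1,-0.6,0],[0,0,0]],
])

```text
t: 29.55
ee_pos: [0.4464, 0.1677, 0.268]
tcp_rot: [0.0, -0.637, 0.771, 0.0]
contact_force: [0.2, -0.8, -0.5]
finger_gap: 0.0473
grip_force: 61.9
```

Call:
send_rows([
  [[1,-0.6,0],[0,0,0]],
  [[1,-0.6,0],[0,0,0]],
  [[1,-0.6,0],[0,0,0]],
  [[1,-0.6,0],[0,0,0]],
  [[1,-0.6,0],[0,0,0]],
])

```text
t: 30.05
ee_pos: [0.4966, 0.0308, 0.268]
tcp_rot: [0.0, -0.637, 0.771, -0.0]
contact_force: [0.8, 0.3, -0.4]
finger_gap: 0.0474
grip_force: 61.9
```

Call:
send_rows([
  [[1,-0.6,0],[0,0,0]],
  [[1,-0.6,0],[0,0,0]],
  [[1,-0.6,0],[0,0,0]],
  [[0,0,0],[0,0,0]],
  [[0,0,0],[0,0,0]],
])

```text
t: 30.55
ee_pos: [0.5264, -0.0505, 0.2675]
tcp_rot: [0.0, -0.636, 0.771, 0.0]
contact_force: [-0.0, 0.8, 0.7]
finger_gap: 0.047
grip_force: 61.9
```

```bash
cat >> h.py <<'E'
def block(im,p,amin=300):
    hsv=cv2.cvtColor(im["pixels"],cv2.COLOR_BGR2HSV);n=proj(im,p)[0];h,s,v=cv2.split(hsv)
    w=((h>8)&(h<22)&(s>120)&(v>60)).astype(np.uint8)
    a=rect(im,w,.022,n,amin);print("block",n.round(),a[:3],cv2.boundingRect(a[3]))
    cs,hi=cv2.findContours(w,cv2.RETR_CCOMP,cv2.CHAIN_APPROX_NONE)
    for c,k in zip(cs,hi[0]):
        if k[3]>=0 and cv2.contourArea(c)>150 and np.hypot(*(c.reshape(-1,2).mean(0)-n))<120:
            q=cv2.minAreaRect((ray(im,c.reshape(-1,2),.022)[:,:2]*1000).astype(np.float32));print("  pocket",np.round(q[0],1),np.round(q[1],1),round(q[2],1))
E
python3 - <<'E'
from h import *
from station import arm
im=arm.get_image('wrist');pickle.dump(im,open('w12.pkl','wb'))
block(im,[.59,-.105,.022])
go(.5736,-.1013,.025,-10.8)
E
```

```text
block [259. 128.] (array([ 590.6, -104. ]), array([ 99.1, 120.3]), 79.1) (200, 82, 113, 91)
  pocket [ 572.8 -100.6] [66.3 66.6] 78.1
  pocket [ 627.7 -110.9] [75.1 32.3] 78.9
t 30.6 pos [ 0.5263 -0.05    0.2676] closing 169.1 tilt [-0.  0. -1.] shift [ 1.66 -2.25  9.71] turn z -0.1 q [ 0.21  0.2  -0.17 -0.   -1.21 -0.4 ]
```

Call:
send_rows([
  [[0.8,-0.8,0],[0,0,0]],
  [[0.84,-0.8,0],[0,0,0]],
  [[0,-0.6,1],[0,0,0]],
  [[0,0,1],[0,0,0]],
  [[0,0,1],[0,0,0]],
])

```text
t: 31.1
ee_pos: [0.5731, -0.0997, 0.1918]
tcp_rot: [0.0, -0.637, 0.77, -0.0]
contact_force: [-0.3, -0.3, -0.1]
finger_gap: 0.0474
grip_force: 61.9
```

Call:
send_rows([
  [[0,0,1],[0,0,0]],
  [[0,0,1],[0,0,0]],
  [[0,0,1],[0,0,0]],
  [[0,0,1],[0,0,0]],
  [[0,0,0.8],[0,0,0]],
])

```text
t: 31.6
ee_pos: [0.5724, -0.0994, 0.0715]
tcp_rot: [-0.0, -0.638, 0.77, 0.0]
contact_force: [0.4, -0.1, -0.1]
finger_gap: 0.0472
grip_force: 61.9
```

Call:
send_rows([
  [[0,0,0.5],[0,0,0]],
  [[0,0,0],[0,0,0]],
  [[0,0,0],[0,0,0]],
])

```text
t: 31.9
ee_pos: [0.5737, -0.1003, 0.0608]
tcp_rot: [0.0, -0.638, 0.77, -0.0]
contact_force: [0.1, -0.5, 0.3]
finger_gap: 0.0472
grip_force: 61.9
```

```bash
python3 -c "
from h import *
go(.5729,-.1006,.0255,-11)"
```

```text
t 31.9 pos [ 0.5737 -0.1003  0.0608] closing 169.2 tilt [ 0.001 -0.    -1.   ] shift [0.02 0.03 1.41] turn z 0.2 q [ 0.11  0.49 -0.31  0.   -0.77 -0.29]
```

Call:
send_rows([
  [[0.02,0.03,0.7],[0,0,0]],
  [[0,0,0.5],[0,0,0]],
  [[0,0,0.21],[0,0,0]],
  [[0,0,0],[0,0,0]],
  [[0,0,0],[0,0,0]],
])

```text
t: 32.4
ee_pos: [0.5727, -0.1012, 0.0253]
tcp_rot: [0.0, -0.637, 0.771, -0.0]
contact_force: [0.5, 0.3, -0.4]
finger_gap: 0.0475
grip_force: 61.9
```

Call:
send_rows([
  [[0,0,0],[0,0,0]],
  [[0,0,0],[0,0,0]],
  [[0,0,0],[0,0,0]],
  [[0,0,0],[0,0,0]],
  [[0,0,0],[0,0,0]],
], hand=1)

```text
t: 32.9
ee_pos: [0.5723, -0.1011, 0.0249]
tcp_rot: [0.0, -0.637, 0.771, -0.0]
contact_force: [-0.3, 0.2, -0.4]
finger_gap: 0.0853
grip_force: 0.0
```

Call:
send_rows([
  [[0,0,-0.5],[0,0,0]],
  [[0,0,-1],[0,0,0]],
  [[0,0,-1],[0,0,0]],
  [[0,0,-1],[0,0,0]],
  [[0,0,-1],[0,0,0]],
])

```text
t: 33.4
ee_pos: [0.5722, -0.1012, 0.1394]
tcp_rot: [0.0, -0.637, 0.771, -0.0]
contact_force: [0.6, -0.3, 0.8]
finger_gap: 0.0854
grip_force: 0.0
```

Call:
send_rows([
  [[0,0,-1],[0,0,0]],
  [[0,0,-1],[0,0,0]],
  [[0,0,0],[0,0,0]],
  [[0,0,0],[0,0,0]],
])

```text
t: 33.8
ee_pos: [0.5723, -0.101, 0.1885]
tcp_rot: [0.001, -0.637, 0.771, -0.0]
contact_force: [0.5, -0.3, -0.0]
finger_gap: 0.0851
grip_force: 0.0
```

Run:
```python
from h import *
from station import arm
im=arm.get_image('wrist');pickle.dump(im,open('w13.pkl','wb'))
block(im,[.59,-.105,.022])
print("placed tape",disc(im,(.5729,-.1006),.034)); print("next tape",disc(im,(.434,-.0535)))
go(.434,-.0535,.2,-11)
```

```text
block [304. 180.] (array([ 591.1, -104.6]), array([ 99.4, 119.8]), 79.2) (236, 127, 134, 104)
  pocket [ 573.1 -101.5] [66.2 66.3] 47.3
  pocket [ 628.3 -111.4] [75.4 32.9] 80.0
placed tape (array([323.24303257, 184.74996394]), [(array([ 0.5736, -0.0991,  0.034 ]), 25.2), (array([ 0.5657, -0.1001,  0.034 ]), 25.8), (array([ 0.5661, -0.1077,  0.034 ]), 26.5)])
next tape (array([473.41472685, 200.63724092]), [(array([ 0.4358, -0.0543,  0.018 ]), 25.3), (array([ 0.4313, -0.0476,  0.018 ]), 25.3)])
t 33.9 pos [ 0.5717 -0.101   0.1874] closing 169.1 tilt [-0.  0. -1.] shift [-0.83  5.77 -0.5 ] turn z 0.1 q [ 0.1   0.34 -0.17 -0.   -1.06 -0.29]
```

Call:
send_rows([
  [[-0.13,0.95,0],[0,0,0]],
  [[-0.13,0.95,0],[0,0,0]],
  [[-0.13,0.95,0],[0,0,0]],
  [[-0.13,0.95,0],[0,0,0]],
  [[-0.13,0.95,0],[0,0,0]],
])

```text
t: 34.35
ee_pos: [0.4569, -0.0627, 0.1861]
tcp_rot: [-0.001, -0.637, 0.771, 0.001]
contact_force: [-1.2, 1.0, -1.0]
finger_gap: 0.0853
grip_force: 0.0
```

Call:
send_rows([
  [[-0.13,0.95,0],[0,0,8.5]],
  [[0,0,0],[0,0,8.5]],
  [[0,0,0],[0,0,8.5]],
  [[0,0,0],[0,0,8.5]],
  [[0,0,0],[0,0,0]],
])

```text
t: 34.85
ee_pos: [0.4352, -0.0552, 0.1865]
tcp_rot: [-0.001, -0.384, 0.923, 0.0]
contact_force: [-0.4, -0.5, 0.0]
finger_gap: 0.0854
grip_force: 0.0
```

Call:
send_rows([
  [[0,0,0],[0,0,0]],
  [[0,0,0],[0,0,0]],
])

```text
t: 35.05
ee_pos: [0.4357, -0.0552, 0.1869]
tcp_rot: [-0.001, -0.385, 0.923, 0.0]
contact_force: [0.9, 0.1, 0.2]
finger_gap: 0.0852
grip_force: 0.0
```

Run:
```python
from h import *
from station import arm
im=arm.get_image('wrist');pickle.dump(im,open('w14.pkl','wb'))
n,l=disc(im,(.4355,-.054));print(n,l)
go(*(l[0][0][:2] if l else (.4355,-.054)),.005,-45)
```

```text
[324.11368146 181.04254089] [(array([ 0.4304, -0.0519,  0.018 ]), 26.8)]
t 35.1 pos [ 0.4358 -0.0552  0.187 ] closing 135.2 tilt [-0.001 -0.    -1.   ] shift [0.05 0.24 7.28] turn z 0.2 q [ 0.25  0.11 -0.49 -0.   -0.97 -1.03]
```

Run:
```python
from h import *
for f in("w14","w13","w12","w2","w3"):
    im=pickle.load(open(f+".pkl","rb"));n=proj(im,[.4345,-.0535,.018])[0]
    hsv=cv2.cvtColor(im["pixels"],cv2.COLOR_BGR2HSV);x,y=n.astype(int);print(f,n.round(),hsv[y,x])
    if not(30<x<610 and 20<y<330): continue
    m=(hsv[...,1]<25)&(hsv[...,2]>130)
    try: a=rect(im,m,.018,n,60);print("  white",a[:3])
    except Exception as e: print(e)
    # radial edge points: strongest gradient along rays from centre, then circle fit
    g=cv2.GaussianBlur(cv2.cvtColor(im["pixels"],cv2.COLOR_BGR2LAB),(3,3),0).astype(float)
    c=np.array([.4345,-.0535])
    for it in range(4):
        pts=[]
        rr=np.arange(.019,.033,.0005)
        for t in np.radians(np.arange(0,360,6)):
            w=np.c_[c[0]+rr*np.cos(t),c[1]+rr*np.sin(t),np.full(len(rr),.018)]
            uv=proj(im,w).astype(np.float32)
            s=cv2.remap(g.astype(np.float32),uv[None,:,0],uv[None,:,1],cv2.INTER_LINEAR)[0]
            d=np.linalg.norm(s[4:]-s[:-4],axis=1);k=d.argmax()
            if d[k]>15: pts.append(w[k+2,:2])
        P=np.array(pts);q=np.hypot(*(P-c).T);P=P[abs(q-.0255)<.004]
        from scipy.optimize import least_squares
        c=least_squares(lambda c:np.hypot(*(P-c).T)-.0255,c,loss="soft_l1",f_scale=.0005).x
    print("  fit",c.round(4),len(P),np.round(np.median(abs(np.hypot(*(P-c).T)-.0255))*1e3,2))
```

```text
w14 [325. 181.] [106  35 189]
  white (array([399.5, -38.2]), array([148.9,  97.6]), 22.2)
  fit [ 0.4303 -0.0519] 41 1.12
w13 [473. 201.] [ 90  19 175]
  white (array([431.2, -50.5]), array([47.9, 49.4]), 79.2)
  fit [ 0.4314 -0.0512] 48 0.48
w12 [401. 146.] [104  32 212]
  white (array([426.3,  50.2]), array([ 27.6, 151.9]), 89.4)
  fit [ 0.431  -0.0508] 29 0.47
w2 [359. 208.] [106  31 224]
  white (array([436.3,  50.6]), array([172.6,  30.7]), 0.8)
  fit [ 0.4312 -0.0508] 38 0.48
w3 [289. 334.] [103  28 229]
```

Call:
send_rows([
  [[0.02,0.24,1],[0,0,0]],
  [[0,0,1],[0,0,0]],
  [[0,0,1],[0,0,0]],
  [[0,0,1],[0,0,0]],
  [[0,0,1],[0,0,0]],
])

```text
t: 35.6
ee_pos: [0.4315, -0.0513, 0.0615]
tcp_rot: [0.0, -0.384, 0.923, -0.0]
contact_force: [-0.2, 0.1, -0.4]
finger_gap: 0.0855
grip_force: 0.0
```

Call:
send_rows([
  [[0,0,1],[0,0,0]],
  [[0,0,0.8],[0,0,0]],
  [[0,0,0.45],[0,0,0]],
  [[0,0,0],[0,0,0]],
  [[0,0,0],[0,0,0]],
])

```text
t: 36.1
ee_pos: [0.4316, -0.0512, 0.0062]
tcp_rot: [-0.0, -0.384, 0.923, -0.0]
contact_force: [-0.0, 0.8, -0.4]
finger_gap: 0.0852
grip_force: 0.0
```

Call:
send_rows([
  [[0,0,0],[0,0,0]],
  [[0,0,0],[0,0,0]],
  [[0,0,0],[0,0,0]],
  [[0,0,0],[0,0,0]],
  [[0,0,0],[0,0,0]],
], hand=0)

```text
t: 36.6
ee_pos: [0.4319, -0.0512, 0.0075]
tcp_rot: [0.001, -0.384, 0.923, -0.0]
contact_force: [-2.2, 0.4, 9.7]
finger_gap: 0.0473
grip_force: 59.9
```

Call:
send_rows([
  [[0,0,0],[0,0,0]],
  [[0,0,0],[0,0,0]],
  [[0,0,0],[0,0,0]],
  [[0,0,0],[0,0,0]],
])

```text
t: 37.0
ee_pos: [0.4319, -0.0512, 0.0075]
tcp_rot: [0.001, -0.384, 0.923, -0.0]
contact_force: [-2.2, 0.5, 9.9]
finger_gap: 0.0468
grip_force: 60.0
```

```bash
cat >> h.py <<'E'
def fitc(im,c,z,r=.0255,arc=(0,360)):
    """radial strongest edge points round c at height z, robust circle fit of known radius"""
    from scipy.optimize import least_squares
    g=cv2.GaussianBlur(cv2.cvtColor(im["pixels"],cv2.COLOR_BGR2LAB),(3,3),0).astype(np.float32);c=np.array(c,float)
    rr=np.arange(.019,.031,.0005)
    for it in range(4):
        pts=[]
        for t in np.radians(np.arange(*arc,6)):
            w=np.c_[c[0]+rr*np.cos(t),c[1]+rr*np.sin(t),np.full(len(rr),z)]
            uv=proj(im,w).astype(np.float32)
            s=cv2.remap(g,uv[None,:,0],uv[None,:,1],cv2.INTER_LINEAR)[0]
            d=np.linalg.norm(s[4:]-s[:-4],axis=1);k=d.argmax()
            if d[k]>15: pts.append(w[k+2,:2])
        P=np.array(pts)
        c=least_squares(lambda c:np.hypot(*(P-c).T)-r,c,loss="soft_l1",f_scale=.0005).x
    return c.round(4),len(P),np.round(np.median(abs(np.hypot(*(P-c).T)-r))*1e3,2)
E
python3 - <<'E'
from h import *
im=pickle.load(open("w13.pkl","rb"))
for z in(.034,.036): print(fitc(im,(.573,-.1),z))
E
```

```text
(array([ 0.5739, -0.0988]), 60, np.float64(0.48))
(array([ 0.5737, -0.0993]), 60, np.float64(0.5))
```

Call:
send_rows([
  [[0,0,-0.5],[0,0,0]],
  [[0,0,-1],[0,0,0]],
  [[0,0,-1],[0,0,0]],
  [[0,0,-1],[0,0,0]],
  [[0,0,-1],[0,0,0]],
])

```text
t: 37.5
ee_pos: [0.4311, -0.0513, 0.12]
tcp_rot: [0.0, -0.384, 0.923, -0.0]
contact_force: [-0.3, 0.5, -0.6]
finger_gap: 0.0469
grip_force: 61.8
```

Call:
send_rows([
  [[0,0,-1],[0,0,-8.5]],
  [[0,0,-1],[0,0,-8.5]],
  [[0,0,0],[0,0,-8.5]],
  [[0,0,0],[0,0,-8.5]],
  [[0,0,0],[0,0,0]],
])

```text
t: 38.0
ee_pos: [0.4311, -0.0513, 0.1691]
tcp_rot: [0.001, -0.637, 0.771, -0.0]
contact_force: [1.0, -0.2, -0.2]
finger_gap: 0.0471
grip_force: 61.8
```

Call:
send_rows([
  [[0.1,-1,0],[0,0,0]],
  [[0.1,-1,0],[0,0,0]],
  [[0.1,-1,0],[0,0,0]],
  [[0,-0.6,0],[0,0,0]],
  [[0,0,0],[0,0,0]],
])

```text
t: 38.5
ee_pos: [0.5197, -0.0759, 0.168]
tcp_rot: [-0.0, -0.636, 0.772, -0.0]
contact_force: [-0.5, -0.3, -0.4]
finger_gap: 0.0475
grip_force: 61.8
```

Call:
send_rows([
  [[0,0,0],[0,0,0]],
  [[0,0,0],[0,0,0]],
])

```text
t: 38.7
ee_pos: [0.5173, -0.0755, 0.1684]
tcp_rot: [-0.0, -0.637, 0.771, 0.0]
contact_force: [-1.6, 0.2, -0.0]
finger_gap: 0.0474
grip_force: 61.8
```

Run:
```python
from h import *
from station import arm
im=arm.get_image('wrist');pickle.dump(im,open('w15.pkl','wb'));cv2.imwrite('pics/w15.png',im['pixels'])
o,r=obs();p=o["ee_pos"]
# held tape: far arc (tool +x direction = yaw -101), +-50 deg, and near arc
print("held far arc",fitc(im,p[:2],p[2]+.0105,arc=(-150,-50)),"tcp",p)
print("held all",fitc(im,p[:2],p[2]+.0105))
print("lower",fitc(im,(.5738,-.099),.034),proj(im,[.5738,-.099,.034]))
go(.5738,-.099,.043,-11)
```

```text
held far arc (array([ 0.5163, -0.081 ]), 17, np.float64(0.46)) tcp [ 0.51739268 -0.07546131  0.16861283]
held all (array([ 0.5171, -0.0777]), 58, np.float64(1.32))
lower (array([ 0.5737, -0.0988]), 60, np.float64(0.48)) [[251.8969235  176.14160161]]
t 38.8 pos [ 0.5174 -0.0755  0.1686] closing 169.1 tilt [-0.  0. -1.] shift [ 0.5  -2.4   5.02] turn z 0.1 q [ 0.17  0.27 -0.33 -0.   -0.97 -0.36]
```

Run:
```python
from h import *
im=pickle.load(open('w15.pkl','rb'));o,r=obs();p=o["ee_pos"]
for z in(-.0075,.0105):
  for arc in((-140,-60),(-130,-70),(-150,-50)): print(z,"far",fitc(im,p[:2],p[2]+z,arc=arc))
g=im["pixels"].astype(int)
u=int(proj(im,p+[0,0,.0105])[0][0]);print(u,proj(im,[p+r.apply([.0255,0,-.0105]),p+r.apply([.0255,0,.0075]),p+r.apply([-.0255,0,-.0105])]))
print([(v,g[v,u].tolist()) for v in range(190,340,3)])
```

```text
-0.0075 far (array([ 0.5163, -0.0745]), 14, np.float64(0.43))
-0.0075 far (array([ 0.5174, -0.0753]), 10, np.float64(0.0))
-0.0075 far (array([ 0.5173, -0.0751]), 17, np.float64(0.09))
0.0105 far (array([ 0.5162, -0.081 ]), 14, np.float64(0.31))
0.0105 far (array([ 0.5172, -0.0816]), 10, np.float64(0.16))
0.0105 far (array([ 0.5163, -0.081 ]), 17, np.float64(0.46))
323 [[324.00903501 226.28522929]
 [323.88397662 211.9696225 ]
 [323.94953898 328.28466045]]
[(190, [74, 93, 101]), (193, [106, 130, 127]), (196, [127, 154, 145]), (199, [140, 170, 157]), (202, [148, 171, 158]), (205, [155, 171, 159]), (208, [157, 171, 158]), (211, [159, 171, 158]), (214, [13, 36, 47]), (217, [12, 32, 46]), (220, [12, 33, 46]), (223, [11, 32, 45]), (226, [71, 85, 93]), (229, [77, 92, 100]), (232, [83, 99, 106]), (235, [82, 98, 106]), (238, [82, 98, 104]), (241, [82, 99, 105]), (244, [81, 97, 105]), (247, [81, 98, 105]), (250, [82, 97, 104]), (253, [81, 96, 104]), (256, [77, 93, 100]), (259, [81, 96, 104]), (262, [59, 69, 75]), (265, [65, 78, 83]), (268, [49, 57, 61]), (271, [72, 86, 92]), (274, [78, 94, 100]), (277, [80, 98, 105]), (280, [96, 117, 125]), (283, [97, 116, 125]), (286, [97, 115, 125]), (289, [95, 115, 124]), (292, [96, 116, 124]), (295, [96, 114, 123]), (298, [96, 115, 123]), (301, [95, 115, 123]), (304, [95, 114, 123]), (307, [95, 114, 123]), (310, [96, 115, 123]), (313, [95, 115, 124]), (316, [96, 115, 123]), (319, [95, 114, 122]), (322, [96, 114, 123]), (325, [96, 114, 122]), (328, [42, 51, 54]), (331, [25, 29, 32]), (334, [31, 37, 39]), (337, [37, 45, 49])]
```

Run:
```python
from h import *
for f in("w13","w15"):
    im=pickle.load(open(f+'.pkl','rb'));c=np.array([.5727,-.1008])
    g=cv2.cvtColor(im["pixels"],cv2.COLOR_BGR2GRAY).astype(np.float32)
    for name,a in(("tool x",-101),("tool y",169)):
        d=np.array([np.cos(np.radians(a)),np.sin(np.radians(a))]);s=np.arange(-.036,.0361,.0015)
        uv=proj(im,np.c_[c+s[:,None]*d,np.full(len(s),.034)]).astype(np.float32)
        v=cv2.remap(g,uv[None,:,0],uv[None,:,1],cv2.INTER_LINEAR)[0]
        print(f,name,[(round(float(x*1e3),1),int(y)) for x,y in zip(s,v)])
```

```text
w13 tool x [(-36.0, 135), (-34.5, 136), (-33.0, 133), (-31.5, 121), (-30.0, 101), (-28.5, 89), (-27.0, 143), (-25.5, 174), (-24.0, 174), (-22.5, 173), (-21.0, 171), (-19.5, 164), (-18.0, 140), (-16.5, 128), (-15.0, 123), (-13.5, 122), (-12.0, 123), (-10.5, 123), (-9.0, 129), (-7.5, 120), (-6.0, 117), (-4.5, 122), (-3.0, 122), (-1.5, 123), (0.0, 122), (1.5, 130), (3.0, 133), (4.5, 122), (6.0, 122), (7.5, 122), (9.0, 123), (10.5, 123), (12.0, 161), (13.5, 174), (15.0, 174), (16.5, 173), (18.0, 174), (19.5, 174), (21.0, 171), (22.5, 142), (24.0, 54), (25.5, 56), (27.0, 94), (28.5, 87), (30.0, 93), (31.5, 98), (33.0, 100), (34.5, 100), (36.0, 100)]
w13 tool y [(-36.0, 69), (-34.5, 65), (-33.0, 52), (-31.5, 43), (-30.0, 51), (-28.5, 52), (-27.0, 55), (-25.5, 89), (-24.0, 78), (-22.5, 58), (-21.0, 60), (-19.5, 106), (-18.0, 117), (-16.5, 122), (-15.0, 122), (-13.5, 115), (-12.0, 115), (-10.5, 121), (-9.0, 123), (-7.5, 122), (-6.0, 122), (-4.5, 122), (-3.0, 122), (-1.5, 123), (0.0, 122), (1.5, 147), (3.0, 139), (4.5, 132), (6.0, 123), (7.5, 122), (9.0, 122), (10.5, 122), (12.0, 122), (13.5,
[... 779 characters left out ...]
(30.0, 89), (31.5, 91), (33.0, 94), (34.5, 90), (36.0, 110)]
w15 tool y [(-36.0, 56), (-34.5, 66), (-33.0, 65), (-31.5, 58), (-30.0, 49), (-28.5, 32), (-27.0, 47), (-25.5, 79), (-24.0, 73), (-22.5, 57), (-21.0, 64), (-19.5, 106), (-18.0, 114), (-16.5, 118), (-15.0, 117), (-13.5, 107), (-12.0, 112), (-10.5, 118), (-9.0, 118), (-7.5, 118), (-6.0, 118), (-4.5, 118), (-3.0, 118), (-1.5, 119), (0.0, 118), (1.5, 118), (3.0, 117), (4.5, 117), (6.0, 117), (7.5, 117), (9.0, 118), (10.5, 118), (12.0, 118), (13.5, 118), (15.0, 118), (16.5, 118), (18.0, 118), (19.5, 118), (21.0, 118), (22.5, 111), (24.0, 83), (25.5, 43), (27.0, 41), (28.5, 44), (30.0, 44), (31.5, 48), (33.0, 53), (34.5, 56), (36.0, 66)]
```

Call:
send_rows([
  [[0.2,-0.9,0],[0,0,0]],
  [[0.2,-0.9,0.5],[0,0,0]],
  [[0.1,-0.6,1],[0,0,0]],
  [[0,0,1],[0,0,0]],
  [[0,0,1],[0,0,0]],
])

```text
t: 39.25
ee_pos: [0.5747, -0.0991, 0.0804]
tcp_rot: [0.0, -0.637, 0.771, -0.0]
contact_force: [0.1, 0.1, -0.9]
finger_gap: 0.0475
grip_force: 61.8
```

Call:
send_rows([
  [[0,0,0.3],[0,0,0]],
  [[0,0,0],[0,0,0]],
  [[0,0,0],[0,0,0]],
  [[0,0,0],[0,0,0]],
])

```text
t: 39.65
ee_pos: [0.5759, -0.099, 0.0753]
tcp_rot: [0.001, -0.637, 0.771, -0.001]
contact_force: [-0.5, 0.3, -0.5]
finger_gap: 0.0469
grip_force: 61.8
```

```bash
python3 -c "
from h import *
go(.5738,-.099,.0425,-11)"
```

```text
t 39.6 pos [ 0.5759 -0.099   0.0753] closing 169.2 tilt [ 0.003  0.    -1.   ] shift [0.02 0.09 1.31] turn z 0.2 q [ 0.11  0.47 -0.29  0.   -0.81 -0.3 ]
```

Call:
send_rows([
  [[0,0.09,0.6],[0,0,0]],
  [[0,0,0.4],[0,0,0]],
  [[0,0,0.2],[0,0,0]],
  [[0,0,0],[0,0,0]],
  [[0,0,0],[0,0,0]],
])

```text
t: 40.15
ee_pos: [0.5731, -0.0988, 0.0439]
tcp_rot: [0.0, -0.637, 0.771, -0.0]
contact_force: [-0.8, -0.6, -0.3]
finger_gap: 0.0467
grip_force: 61.8
```

```bash
python3 -c "
from h import *
go(.5738,-.099,.0420,-11)"
```

```text
t 40.1 pos [ 0.5731 -0.0988  0.0439] closing 169.2 tilt [ 0.001 -0.    -1.   ] shift [ 0.   -0.03  0.08] turn z 0.2 q [ 0.11  0.51 -0.32  0.   -0.74 -0.3 ]
```

Call:
send_rows([
  [[0,-0.02,0.05],[0,0,0]],
  [[0,0,0.03],[0,0,0]],
  [[0,0,0],[0,0,0]],
  [[0,0,0],[0,0,0]],
])

```text
t: 40.55
ee_pos: [0.5732, -0.0988, 0.0417]
tcp_rot: [0.0, -0.637, 0.771, -0.0]
contact_force: [-0.5, -0.1, -0.4]
finger_gap: 0.047
grip_force: 61.8
```

Call:
send_rows([
  [[0,0,0],[0,0,0]],
  [[0,0,0],[0,0,0]],
  [[0,0,0],[0,0,0]],
  [[0,0,0],[0,0,0]],
  [[0,0,0],[0,0,0]],
], hand=1)

```text
t: 41.05
ee_pos: [0.5732, -0.0988, 0.0416]
tcp_rot: [0.0, -0.637, 0.771, -0.0]
contact_force: [-0.8, 0.6, 0.6]
finger_gap: 0.0851
grip_force: 0.0
```

Call:
send_rows([
  [[0,0,-0.5],[0,0,0]],
  [[0,0,-1],[0,0,0]],
  [[0,0,-1],[0,0,0]],
  [[0,0,-1],[0,0,0]],
  [[0,0,-1],[0,0,0]],
])

```text
t: 41.55
ee_pos: [0.5732, -0.0989, 0.1562]
tcp_rot: [0.0, -0.637, 0.771, -0.0]
contact_force: [0.1, -0.5, -0.5]
finger_gap: 0.0851
grip_force: 0.0
```

Call:
send_rows([
  [[0,0,-1],[0,0,0]],
  [[0,0,-1],[0,0,0]],
  [[0,0,-1],[0,0,0]],
  [[0,0,0],[0,0,0]],
  [[0,0,0],[0,0,0]],
])

```text
t: 42.05
ee_pos: [0.5731, -0.0987, 0.2303]
tcp_rot: [0.001, -0.637, 0.771, -0.0]
contact_force: [0.1, -0.5, -0.5]
finger_gap: 0.0854
grip_force: 0.0
```

Run:
```python
from h import *
from station import arm
im=arm.get_image('wrist');pickle.dump(im,open('w16.pkl','wb'));cv2.imwrite('pics/w16.png',im['pixels'])
print("stack top",fitc(im,(.5738,-.099),.052)); block(im,[.59,-.105,.022])
t=arm.get_image('top');pickle.dump(t,open('t1.pkl','wb'))
# carton: brightest low-sat top face near expected
hsv=cv2.cvtColor(im["pixels"],cv2.COLOR_BGR2HSV);n=proj(im,[.43,-.155,.105])[0];print(n)
for S,V in((30,120),(22,150)):
    a=rect(im,(hsv[...,1]<S)&(hsv[...,2]>V),.105,n,60);print(a[:3],cv2.boundingRect(a[3]))
for k in("top","t1"):
    q=t if k=="t1" else pickle.load(open("d0.pkl","rb"))["top"];h2=cv2.cvtColor(q["pixels"],cv2.COLOR_BGR2HSV);n=proj(q,[.43,-.155,.105])[0]
    for S,V in((40,110),(25,130)):
        a=rect(q,(h2[...,1]<S)&(h2[...,2]>V),.105,n,20);print(k,a[:3],cv2.boundingRect(a[3]))
go(.43,-.155,.2,-8)
```

```text
stack top (array([ 0.5735, -0.0993]), 59, np.float64(0.47))
block [307. 168.] (array([ 591.1, -104.5]), array([100.7, 119.7]), 79.2) (247, 120, 118, 95)
  pocket [ 574. -100.] [69.5 67.1] 44.1
  pocket [ 628.2 -111.4] [75.1 32.8] 79.2
[497.87890968  87.71208666]
(array([ 415.5, -169.6]), array([85.3, 54.1]), 89.5) (480, 0, 76, 128)
(array([ 415.5, -169.1]), array([84.3, 53.4]), 88.9) (480, 0, 76, 128)
top (array([642.4, -45.9]), array([923.2, 648.1]), 89.9) (153, 45, 344, 226)
top (array([641.6, -45.3]), array([918. , 642.8]), 90.0) (153, 46, 344, 224)
t1 (array([ 642.3, -254.5]), array([504. , 649.3]), 89.6) (310, 45, 187, 226)
t1 (array([ 431.9, -159. ]), array([19.1, 57.3]), 1.0) (356, 222, 22, 8)
t 42.1 pos [ 0.5724 -0.0988  0.2284] closing 169.1 tilt [-0.002  0.    -1.   ] shift [3.28 5.17 1.15] turn z -2.9 q [ 0.11  0.31 -0.11 -0.   -1.15 -0.3 ]
```

The stacked tape centre is within 0.5 mm of the lower one. Now for the carton at about (0.432, -0.159).

Call:
send_rows([
  [[0.6,1,0],[0,0,-6]],
  [[0.5,1,0],[0,0,-6]],
  [[0.6,1,0],[0,0,0]],
  [[0.6,1,0],[0,0,0]],
  [[0.4,1,0],[0,0,0]],
])

```text
t: 42.65
ee_pos: [0.4439, -0.1613, 0.2279]
tcp_rot: [0.001, 0.714, -0.7, -0.001]
contact_force: [-0.5, -0.7, -0.4]
finger_gap: 0.0853
grip_force: 0.0
```

Call:
send_rows([
  [[0,0,0],[0,0,0]],
  [[0,0,0],[0,0,0]],
])

```text
t: 42.85
ee_pos: [0.4451, -0.1609, 0.2287]
tcp_rot: [0.0, 0.714, -0.7, -0.0]
contact_force: [-0.5, -0.1, 0.2]
finger_gap: 0.0851
grip_force: 0.0
```

Run:
```python
from h import *
from station import arm
im=arm.get_image('wrist');pickle.dump(im,open('w17.pkl','wb'))
go(.432,-.159,.062,1)
c=np.array([.432,-.159]);n=proj(im,[.432,-.159,.105])[0];print(n)
g=im["pixels"].astype(int);u,v=n.round().astype(int)
print("row",[(x,g[v,x].sum()//3) for x in range(u-36,u+37,2)])
print("col",[(y,g[y,u].sum()//3) for y in range(max(0,v-90),v+70,3)])
```

```text
t 42.9 pos [ 0.4458 -0.1607  0.2287] closing -178.9 tilt [-0.001 -0.    -1.   ] shift [-0.08  0.54  6.67] turn z 0.1 q [-0.    0.13 -0.35  0.   -1.09  0.02]
[339.50363396 196.58962132]
row [(304, np.int64(183)), (306, np.int64(184)), (308, np.int64(182)), (310, np.int64(183)), (312, np.int64(182)), (314, np.int64(183)), (316, np.int64(183)), (318, np.int64(182)), (320, np.int64(164)), (322, np.int64(178)), (324, np.int64(100)), (326, np.int64(95)), (328, np.int64(130)), (330, np.int64(129)), (332, np.int64(192)), (334, np.int64(191)), (336, np.int64(142)), (338, np.int64(128)), (340, np.int64(128)), (342, np.int64(128)), (344, np.int64(128)), (346, np.int64(126)), (348, np.int64(128)), (350, np.int64(115)), (352, np.int64(177)), (354, np.int64(177)), (356, np.int64(177)), (358, np.int64(177)), (360, np.int64(177)), (362, np.int64(177)), (364, np.int64(178)), (366, np.int64(176)), (368, np.int64(178)), (370, np.int64(178)), (372, np.int64(178)), (374, np.int64(178)), (376, np.int64(177))]
col [(107, np.int64(172)), (110, np.int64(171)), (113, np.int64(172)), (116, np.int64(173)), (119
[... 389 characters left out ...]
3, np.int64(163)), (176, np.int64(129)), (179, np.int64(129)), (182, np.int64(128)), (185, np.int64(129)), (188, np.int64(128)), (191, np.int64(129)), (194, np.int64(127)), (197, np.int64(128)), (200, np.int64(128)), (203, np.int64(145)), (206, np.int64(192)), (209, np.int64(191)), (212, np.int64(192)), (215, np.int64(192)), (218, np.int64(192)), (221, np.int64(191)), (224, np.int64(192)), (227, np.int64(192)), (230, np.int64(191)), (233, np.int64(179)), (236, np.int64(179)), (239, np.int64(178)), (242, np.int64(180)), (245, np.int64(182)), (248, np.int64(182)), (251, np.int64(182)), (254, np.int64(148)), (257, np.int64(109)), (260, np.int64(110)), (263, np.int64(111)), (266, np.int64(113))]
```

Call:
send_rows([
  [[-0.1,0.54,0.7],[0,0,0]],
  [[0,0,1],[0,0,0]],
  [[0,0,1],[0,0,0]],
  [[0,0,1],[0,0,0]],
  [[0,0,1],[0,0,0]],
], hand=0.7)

```text
t: 43.4
ee_pos: [0.4329, -0.158, 0.1103]
tcp_rot: [0.0, 0.714, -0.7, -0.0]
contact_force: [0.4, 0.2, -0.6]
finger_gap: 0.0597
grip_force: 0.0
```

Call:
send_rows([
  [[0,0,1],[0,0,0]],
  [[0,0,0.6],[0,0,0]],
  [[0,0,0.35],[0,0,0]],
  [[0,0,0],[0,0,0]],
  [[0,0,0],[0,0,0]],
])

```text
t: 43.9
ee_pos: [0.4329, -0.1583, 0.0631]
tcp_rot: [-0.0, 0.714, -0.7, 0.0]
contact_force: [-0.2, 0.3, -0.0]
finger_gap: 0.0594
grip_force: 0.0
```

Call:
send_rows([
  [[0,0,0],[0,0,0]],
  [[0,0,0],[0,0,0]],
  [[0,0,0],[0,0,0]],
  [[0,0,0],[0,0,0]],
  [[0,0,0],[0,0,0]],
], hand=0)

```text
t: 44.4
ee_pos: [0.4328, -0.1586, 0.0637]
tcp_rot: [-0.001, 0.714, -0.7, 0.001]
contact_force: [-1.4, 0.6, 5.8]
finger_gap: 0.0201
grip_force: 58.3
```

Call:
send_rows([
  [[0,0,0],[0,0,0]],
  [[0,0,0],[0,0,0]],
  [[0,0,0],[0,0,0]],
  [[0,0,0],[0,0,0]],
  [[0,0,0],[0,0,0]],
])

```text
t: 44.9
ee_pos: [0.4328, -0.1585, 0.0637]
tcp_rot: [-0.001, 0.714, -0.7, 0.001]
contact_force: [-0.4, 0.4, 6.0]
finger_gap: 0.0199
grip_force: 58.3
```

Call:
send_rows([
  [[0,0,-0.5],[0,0,0]],
  [[0,0,-1],[0,0,0]],
  [[0,0,-1],[0,0,0]],
  [[0,0,-1],[0,0,0]],
  [[0,0,-1],[0,0,0]],
])

```text
t: 45.4
ee_pos: [0.4315, -0.1584, 0.176]
tcp_rot: [0.0, 0.714, -0.7, -0.0]
contact_force: [0.8, -0.3, -0.4]
finger_gap: 0.02
grip_force: 57.8
```

Call:
send_rows([
  [[0,0,-0.7],[0,0,6]],
  [[0,0,0],[0,0,6]],
  [[0,0,0],[0,0,0]],
  [[0,0,0],[0,0,0]],
])

```text
t: 45.8
ee_pos: [0.4314, -0.1584, 0.1922]
tcp_rot: [-0.0, -0.638, 0.77, 0.001]
contact_force: [0.3, 0.2, -1.7]
finger_gap: 0.0199
grip_force: 57.6
```

```bash
python3 -c "
from h import *
go(.628,-.1113,.068,-10.9)"
```

```text
t 45.8 pos [ 0.4314 -0.1584  0.1922] closing 169.3 tilt [-0.001  0.    -1.   ] shift [-3.31 -7.38  4.96] turn z 0.2 q [ 0.    0.14 -0.44 -0.   -1.   -0.19]
```

Call:
send_rows([
  [[-0.41,-0.92,0],[0,0,0]],
  [[-0.41,-0.92,0],[0,0,0]],
  [[-0.41,-0.92,0],[0,0,0]],
  [[-0.41,-0.92,0],[0,0,0]],
  [[-0.41,-0.92,0],[0,0,0]],
])

```text
t: 46.3
ee_pos: [0.5551, -0.1295, 0.1917]
tcp_rot: [-0.001, -0.638, 0.77, 0.001]
contact_force: [-0.7, -0.2, -0.1]
finger_gap: 0.0199
grip_force: 57.7
```

Call:
send_rows([
  [[-0.41,-0.92,0],[0,0,0]],
  [[-0.41,-0.92,0],[0,0,0]],
  [[-0.41,-0.92,0],[0,0,0]],
  [[0,0,0],[0,0,0]],
  [[0,0,0],[0,0,0]],
])

```text
t: 46.8
ee_pos: [0.6277, -0.1124, 0.1911]
tcp_rot: [-0.001, -0.638, 0.77, 0.001]
contact_force: [0.0, -0.1, 0.0]
finger_gap: 0.02
grip_force: 57.7
```

Call:
send_rows([
  [[0,0,1],[0,0,0]],
  [[0,0,1],[0,0,0]],
  [[0,0,0.7],[0,0,0]],
  [[0,0,0],[0,0,0]],
  [[0,0,0],[0,0,0]],
])

```text
t: 47.3
ee_pos: [0.6278, -0.1129, 0.1257]
tcp_rot: [-0.0, -0.637, 0.771, -0.0]
contact_force: [0.7, -0.4, -0.1]
finger_gap: 0.0201
grip_force: 57.8
```

Run:
```python
from h import *
from station import arm
go(.628,-.1113,.0703,-10.9)
im=arm.get_image('wrist');pickle.dump(im,open('w18.pkl','wb'));cv2.imwrite('pics/w18.png',im['pixels'])
block(im,[.59,-.105,.022])
o,r=obs();p=o["ee_pos"]
print("expected carton far bottom edge / slot far edge px",proj(im,[p+r.apply([.03,-.01,.0637]),p+r.apply([.03,.01,.0637]),p+r.apply([.03,-.01,-.0413]),p+r.apply([.03,.01,-.0413])]).round(1))
g=im["pixels"].astype(int)
for v in(150,165,175): print(v,[(x,int(g[v,x].sum()//3)) for x in range(270,380,3)])
```

```text
t 47.3 pos [ 0.6278 -0.1129  0.1257] closing 169.2 tilt [-0. -0. -1.] shift [-0.07  0.    2.22] turn z 0.1 q [ 0.08  0.49 -0.1   0.   -0.98 -0.26]
block [374. 202.] (array([ 591.1, -104.4]), array([100. , 120.1]), 79.2) (293, 137, 167, 126)
  pocket [570.3 -96.5] [65.3 77.9] 33.1
expected carton far bottom edge / slot far edge px [[306.4 175.6]
 [338.6 175.6]
 [292.1 249.9]
 [353.3 249.8]]
150 [(270, 164), (273, 164), (276, 163), (279, 163), (282, 163), (285, 162), (288, 160), (291, 92), (294, 117), (297, 119), (300, 117), (303, 112), (306, 113), (309, 113), (312, 114), (315, 113), (318, 114), (321, 114), (324, 114), (327, 114), (330, 114), (333, 114), (336, 112), (339, 115), (342, 114), (345, 114), (348, 114), (351, 114), (354, 113), (357, 114), (360, 115), (363, 114), (366, 115), (369, 114), (372, 114), (375, 113), (378, 114)]
165 [(270, 93), (273, 93), (276, 93), (279, 93), (282, 92), (285, 93), (288, 93), (291, 92), (294, 109), (297, 112), (300, 80), (303, 46), (306, 41), (309, 48), (312, 54), (315, 50), (318, 53), (321, 50), (324, 67), (327, 93), (330, 90), (333, 94), (336, 100), (339, 101), (342, 36), (345, 72), (348, 106), (351, 106), (354, 106), (357, 106), (360, 106), (363, 107), (366, 108), (369, 107), (372, 108), (375, 91), (378, 79)]
175 [(270, 94), (273, 93), (276, 92), (279, 92), (282, 92), (285, 91), (288, 92), (291, 93), (294, 73), (297, 62), (300, 56), (303, 40), (306, 42), (309, 55), (312, 57), (315, 53), (318, 52), (321, 49), (324, 87), (327, 105), (330, 100), (333, 102), (336, 96), (339, 63), (342, 39), (345, 75), (348, 111), (351, 112), (354, 112), (357, 112), (360, 112), (363, 98), (366, 94), (369, 90), (372, 96), (375, 76), (378, 70)]
```

View pics/w18.png

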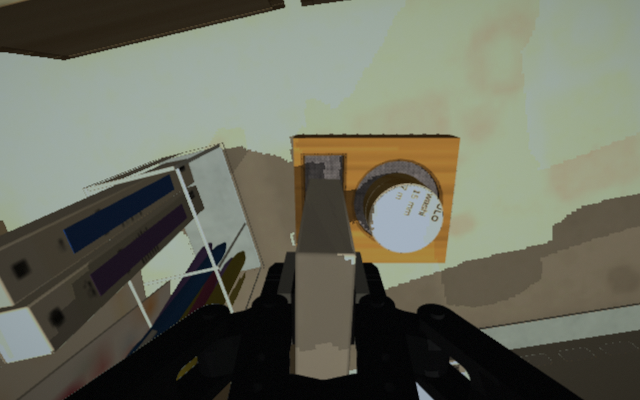

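The carton is held at (323,290), with its bottom edge in line with the slot, which spans columns 302–345. The tape stack at (405,215) looks square. The pen rack at (240,200) is near but clear, so I'll lower the carton slowly.

Call:
send_rows([
  [[-0.05,0.03,0.5],[0,0,0]],
  [[0,0,0.4],[0,0,0]],
  [[0,0,0.3],[0,0,0]],
  [[0,0,0.2],[0,0,0]],
  [[0,0,0],[0,0,0]],
])

```text
t: 47.85
ee_pos: [0.6271, -0.1112, 0.0891]
tcp_rot: [-0.001, -0.637, 0.771, 0.001]
contact_force: [-0.2, 0.0, -0.1]
finger_gap: 0.0198
grip_force: 57.8
```

Call:
send_rows([
  [[0,0,0.25],[0,0,0]],
  [[0,0,0.2],[0,0,0]],
  [[0,0,0.2],[0,0,0]],
  [[0,0,0],[0,0,0]],
  [[0,0,0],[0,0,0]],
])

```text
t: 48.35
ee_pos: [0.6277, -0.1112, 0.074]
tcp_rot: [-0.0, -0.637, 0.771, 0.0]
contact_force: [0.5, -0.8, 0.2]
finger_gap: 0.0199
grip_force: 57.8
```

```bash
python3 -c "
from h import *
go(.6278,-.1118,.0700,-10.9)"
```

```text
t 48.4 pos [ 0.6277 -0.1112  0.074 ] closing 169.2 tilt [-0. -0. -1.] shift [ 0.02 -0.01  0.16] turn z 0.1 q [ 0.08  0.55 -0.15  0.   -0.87 -0.27]
```

Call:
send_rows([
  [[0,0,0.1],[0,0,0]],
  [[0,0,0.06],[0,0,0]],
  [[0,0,0],[0,0,0]],
  [[0,0,0],[0,0,0]],
])

```text
t: 48.75
ee_pos: [0.6277, -0.1112, 0.0701]
tcp_rot: [-0.0, -0.637, 0.771, -0.0]
contact_force: [-0.2, -0.3, -0.4]
finger_gap: 0.0202
grip_force: 57.9
```

Call:
send_rows([
  [[0,0,0],[0,0,0]],
  [[0,0,0],[0,0,0]],
  [[0,0,0],[0,0,0]],
  [[0,0,0],[0,0,0]],
  [[0,0,0],[0,0,0]],
], hand=0.45)

```text
t: 49.25
ee_pos: [0.6277, -0.1112, 0.0701]
tcp_rot: [0.0, -0.637, 0.771, -0.0]
contact_force: [0.3, -0.6, -0.1]
finger_gap: 0.0387
grip_force: 0.0
```

Call:
send_rows([
  [[0,0,-0.4],[0,0,0]],
  [[0,0,-0.8],[0,0,0]],
  [[0,0,-1],[0,0,0]],
  [[0,0,-1],[0,0,0]],
  [[0,0,-1],[0,0,0]],
])

```text
t: 49.75
ee_pos: [0.6278, -0.1113, 0.177]
tcp_rot: [0.0, -0.637, 0.771, -0.0]
contact_force: [1.1, 0.5, 0.0]
finger_gap: 0.0383
grip_force: 0.0
```

Call:
send_rows([
  [[0,0,-1],[0,0,0]],
  [[0,1,-1],[0,0,0]],
  [[0,1,0],[0,0,0]],
  [[0,1,0],[0,0,0]],
  [[0,1,0],[0,0,0]],
])

```text
t: 50.25
ee_pos: [0.5286, -0.0923, 0.2262]
tcp_rot: [0.001, -0.637, 0.771, -0.0]
contact_force: [0.8, -0.1, 0.3]
finger_gap: 0.0383
grip_force: 0.0
```

Call:
send_rows([
  [[0,1,0],[0,0,0]],
  [[0,0,0],[0,0,0]],
  [[0,0,0],[0,0,0]],
])

```text
t: 50.55
ee_pos: [0.5052, -0.0876, 0.2263]
tcp_rot: [0.001, -0.637, 0.771, -0.001]
contact_force: [0.0, -0.3, 0.5]
finger_gap: 0.0387
grip_force: 0.0
```

Run:
```python
from h import *
from station import arm
w=arm.get_image('wrist');t=arm.get_image('top');pickle.dump((w,t),open('fin.pkl','wb'))
print("stack",fitc(w,(.5735,-.0993),.052))
for im,n in((w,"w"),(t,"t")):
    h=cv2.cvtColor(im["pixels"],cv2.COLOR_BGR2HSV);c=proj(im,[.6277,-.1115,.111])[0]
    for V in(110,130,150):
        try:
            a=rect(im,(h[...,1]<45)&(h[...,2]>V),.111,c,20);print(n,c.round(),V,a[:3],cv2.boundingRect(a[3]))
        except Exception as e: print(n,e)
h=cv2.cvtColor(t["pixels"],cv2.COLOR_BGR2HSV)
for p,z in(([.584,.36,.036],.036),([.574,.284,.074],.074)):
    print("dark",proj(t,p).round(),rect(t,h[...,2]<60,z,proj(t,p)[0],5)[:3])
crop=w["pixels"];cv2.imwrite("pics/fin.png",crop)
```

```text
stack (array([ 0.5733, -0.0995]), 60, np.float64(0.48))
w [167. 196.] 110 (array([ 563.5, -120.5]), array([385.5, 218.3]), 1.5) (0, 0, 494, 330)
w [167. 196.] 130 (array([ 562.6, -121.4]), array([384. , 216.7]), 1.8) (0, 0, 494, 329)
w [167. 196.] 150 (array([ 562.6, -120.6]), array([382.7, 216.8]), 1.4) (0, 0, 494, 329)
t [350. 155.] 110 (array([612. ,  -7.5]), array([ 46.3, 106. ]), 9.0) (293, 150, 40, 19)
t [350. 155.] 130 (array([612. ,  -7.4]), array([ 46.3, 101.6]), 9.0) (294, 150, 38, 19)
t [350. 155.] 150 (array([612. ,  -7.5]), array([ 46.3, 100.5]), 9.0) (294, 150, 38, 19)
dark [[188. 174.]] (array([583.1, 357.3]), array([79.2, 67.4]), 81.3)
dark [[210. 174.]] (array([567. , 271.5]), array([37.1, 28.7]), 76.8)
```

Run:
```python
from h import *
w,t=pickle.load(open('fin.pkl','rb'))
g=cv2.cvtColor(w["pixels"],cv2.COLOR_BGR2GRAY).astype(np.float32)
a=np.radians(-10.9);ex=np.array([np.cos(a),np.sin(a)]);ey=np.array([-np.sin(a),np.cos(a)]);c=np.array([.6277,-.1115])
for n,d,o,R in(("x",ex,0*ey,.024),("x@-20",ex,-.02*ey,.024),("x@+20",ex,.02*ey,.024),("y",ey,0*ex,.042)):
    s=np.arange(-R,R+.001,.002);uv=proj(w,np.c_[c+o+s[:,None]*d,np.full(len(s),.111)]).astype(np.float32)
    print(n,[(round(float(k*1e3)),int(v)) for k,v in zip(s,cv2.remap(g,uv[None,:,0],uv[None,:,1],cv2.INTER_LINEAR)[0])])
```

```text
x [(-24, 48), (-22, 48), (-20, 48), (-18, 48), (-16, 48), (-14, 48), (-12, 47), (-10, 66), (-8, 124), (-6, 125), (-4, 124), (-2, 125), (0, 124), (2, 174), (4, 181), (6, 181), (8, 181), (10, 175), (12, 153), (14, 154), (16, 154), (18, 152), (20, 133), (22, 79), (24, 109)]
x@-20 [(-24, 48), (-22, 47), (-20, 48), (-18, 48), (-16, 48), (-14, 48), (-12, 47), (-10, 48), (-8, 100), (-6, 181), (-4, 181), (-2, 181), (0, 180), (2, 181), (4, 181), (6, 180), (8, 181), (10, 181), (12, 164), (14, 150), (16, 148), (18, 147), (20, 147), (22, 143), (24, 144)]
x@+20 [(-24, 169), (-22, 70), (-20, 49), (-18, 48), (-16, 47), (-14, 48), (-12, 53), (-10, 114), (-8, 126), (-6, 125), (-4, 125), (-2, 124), (0, 124), (2, 173), (4, 181), (6, 181), (8, 179), (10, 156), (12, 154), (14, 152), (16, 150), (18, 118), (20, 55), (22, 40), (24, 41)]
y [(-42, 177), (-40, 177), (-38, 177), (-36, 177), (-34, 177), (-32, 151), (-30, 57), (-28, 125), (-26, 181), (-24, 180), (-22, 181), (-20, 180), (-18, 181), (-16, 181), (-14, 181), (-12, 181), (-10, 176), (-8, 181), (-6, 139), (-4, 125), (-2, 125), (0, 124), (2, 124), (4, 124), (6, 124), (8, 124), (10, 124), (12, 124), (14, 125), (16, 125), (18, 125), (20, 124), (22, 128), (24, 181), (26, 181), (28, 181), (30, 181), (32, 167), (34, 178), (36, 179), (38, 178), (40, 178), (42, 178)]
```

The carton's top face is exactly where an upright, seated carton should be, and the arm is clear, so I'll hand the job in.

```bash
python3 -c "
from station import arm
print(arm.job_done())"
```

```text
the job is handed in; nothing more can be done
None
```

I placed all five items in the order asked and handed the job in at about 51 s with the arm clear; camera checks showed each one seated, but no verdict came back.

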